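# Hang the rinsed sieve frames up to dry behind the folding dust screen

## Task

Push the drying rail's folding dust screen fully open, so that its two panels lie flat against each other, then hang every sieve frame from the draining rack by its two holes on the pair of pins marked with the colour of its tab. When all of them hang straight down on both pins, draw the screen straight across the front of the rail again, and leave the bottle, jars and canister around it alone.

Things in the scene. Friction and masses are not known exactly. Their poses are not given: they have to be found in the camera images.
- drying_rail: Fixed bench stand; x away from the robot, z up, origin on the worktop under the middle of the cross-bar's front face. Drip tray 156 x 466 mm, lip 14 mm high. Bar along y, 438 x 12 x 12 mm, x 0 to 12, z 114 to 126, on posts at y +-217 (to z 133). Four pairs of pins stick out of its front to -x; a coloured clip on the bar (1 mm proud) marks each pair. Nothing stands above or behind the bar.
- pins_blue (a point): Middle of the blue pair of pins: between them, at mid length, z = 121 mm. Axes as the rail's. The pins are round steel, 8 mm diameter, 62 mm apart (y = +-31), with round ends; they point to -x, rising 4 degrees, and end 20 mm in front of this point; the bar's face is 17 mm behind it (+x). Blue collars 3 mm thick at their roots.
- pins_yellow (a point): Middle of the yellow pair of pins: between them, at mid length, z = 121 mm. Axes as the rail's. The pins are round steel, 8 mm diameter, 62 mm apart (y = +-31), with round ends; they point to -x, rising 4 degrees, and end 20 mm in front of this point; the bar's face is 17 mm behind it (+x). Yellow collars 3 mm thick at their roots.
- pins_red (a point): Middle of the red pair of pins: between them, at mid length, z = 121 mm. Axes as the rail's. The pins are round steel, 8 mm diameter, 62 mm apart (y = +-31), with round ends; they point to -x, rising 4 degrees, and end 20 mm in front of this point; the bar's face is 17 mm behind it (+x). Red collars 3 mm thick at their roots.
- pins_green (a point): Middle of the green pair of pins: between them, at mid length, z = 121 mm. Axes as the rail's. The pins are round steel, 8 mm diameter, 62 mm apart (y = +-31), with round ends; they point to -x, rising 4 degrees, and end 20 mm in front of this point; the bar's face is 17 mm behind it (+x). Green collars 3 mm thick at their roots.
- frame_blue: Sieve frame with blue tab (may be absent): white, 10 mm thick (x), 90 wide (y), 107 tall, mesh window, above it two 16 mm round holes at y = +-31, z = 92. On its top edge the blue grip tab, 38 mm wide (y), 10 thick (x), z 106 to 144. Origin: middle of its underside, z up; 120 g. May hang either face forward.
- frame_yellow: Sieve frame with yellow tab (may be absent): white, 10 mm thick (x), 90 wide (y), 107 tall, mesh window, above it two 16 mm round holes at y = +-31, z = 92. On its top edge the yellow grip tab, 38 mm wide (y), 10 thick (x), z 106 to 144. Origin: middle of its underside, z up; 120 g. May hang either face forward.
- frame_red: Sieve frame with red tab (may be absent): white, 10 mm thick (x), 90 wide (y), 107 tall, mesh window, above it two 16 mm round holes at y = +-31, z = 92. On its top edge the red grip tab, 38 mm wide (y), 10 thick (x), z 106 to 144. Origin: middle of its underside, z up; 120 g. May hang either face forward.
- frame_green: Sieve frame with green tab (may be absent): white, 10 mm thick (x), 90 wide (y), 107 tall, mesh window, above it two 16 mm round holes at y = +-31, z = 92. On its top edge the green grip tab, 38 mm wide (y), 10 thick (x), z 106 to 144. Origin: middle of its underside, z up; 120 g. May hang either face forward.
- frame_blue_holes (a point): Midway between the two hanging holes of the blue sieve frame, 92 mm above its underside, 52 mm below the top of its tab; axes as the frame's.
- frame_yellow_holes (a point): Midway between the two hanging holes of the yellow sieve frame, 92 mm above its underside, 52 mm below the top of its tab; axes as the frame's.
- frame_red_holes (a point): Midway between the two hanging holes of the red sieve frame, 92 mm above its underside, 52 mm below the top of its tab; axes as the frame's.
- frame_green_holes (a point): Midway between the two hanging holes of the green sieve frame, 92 mm above its underside, 52 mm below the top of its tab; axes as the frame's.
- draining_rack: Loose grey rack in which the frames stand at the start, 216 (x) x 112 (y) x 57 mm high, about 0.7 kg; origin: middle of its underside. Four slots 12.6 mm wide, 52 mm apart (x = -78, -26, 26, 78); a frame stands in a slot with its underside 12 mm above the worktop, its axes along the rack's, its side edges guided up to z = 57 mm.
- screen_post_panel (a joint): Bifold dust screen across the front of the rail: two clear panels with aluminium edges, each 212 mm wide, 8 thick, z 20 to 170 mm. This is the angle (rad) of the first panel at the hinge post: 0 = screen straight along the rail, 1.56 (stop) = folded, both panels flat together, pointing from the post to the rail's -x. The fold comes out towards the robot on the way.
- screen_free_panel (a joint): Angle (rad) between the screen's two panels: always twice the other joint, as the free edge runs in a straight track. 0 = straight, 3.12 = flat against each other. The screen moves easily (about 1 N at the knob) and stays where it is left.
- screen_knob (a point): Black upright knob on top of the screen's free edge, 16 mm diameter, z 170 to 208 mm; this point at z 190, on its axis. It moves along the rail's y, its x staying between -81 and -91 mm in the rail's frame: y = -200 mm with the screen straight, +208 mm folded. Push or drag it towards the hinge post (+y) to fold, away (-y) to straighten. All else near it ends below z 173.
- screen_hinge (a point): Axis of the screen's hinge at its post, half way up: x = -78, y = +212 mm in the rail's frame. The post stands just behind it and is 172 mm high.
- wash_bottle: Bystander: plastic wash bottle, 238 mm tall, origin under its middle. Leave it alone.
- jar_white_lid: Bystander: sample jar with a white lid, 58 mm across, 67 mm tall, origin under its middle. Leave it alone.
- jar_red_lid: Bystander: sample jar with a red lid, 58 mm across, 67 mm tall, origin under its middle. Leave it alone.
- wipes_canister: Bystander: blue and white canister of wipes, 60 mm across, 105 mm tall, origin under its middle. Leave it alone.

How it is judged:
By the outcome, as a careful person would: the job done as asked, in the order asked, and still so for the second after the job is handed in, with the robot touching nothing.
Of frame_blue, frame_yellow, frame_red, frame_green only 3 to 4 are there at a start; the rules pass over those that are not, and their reading is None.
At some moment in a run one of draining_rack may be knocked a few centimetres aside while the robot is not near it.
It also fails if it takes over 208 s, if anything falls off the work surface, if the arm or the gripper's body presses on something with over 40 N, if the wrist force passes 120 N, or if a joint passes its speed limit or range.

## Robot

A 6-joint arm with a two-finger parallel gripper is mounted at the origin on a cart in front of the work surface, level with it; the furniture and walls round the work are solid. World frame = base frame: x ahead of the robot, y to its left, z up, the work surface at z = 0. Lengths are in m, angles in degrees, forces in N, time in s.
With the tool pointing down it reaches from about 0.4 to 0.825 m from the base axis. Payload 7 kg.
Tool frame: the origin (TCP) lies between the finger pads; the fingertips stand 14 mm ahead of it and the grasp point (between the pads) lies 5 mm behind it (bot.nose_length is the z of the fingertips in the tool frame, in m); z points along the fingers, y is the line along which they close (so a half turn about z gives the same grasp; the last joint's range is limited). The gripper opens to 85 mm and grips with 20 to 120 N. Pads are 22 mm wide; open, the fingers measure 114 mm over their backs; the gripper's body (76 mm by 85 mm) begins 54 mm behind the grasp point. The pads swing forward as they close: fully open they stand 13 mm farther back than shut.
Start: joints at [-49.039, 20.546, 0.682, 0, -70.136, -16.507], TCP at [0.279, -0.614, 0.214] pointing down, gripper open.
Joint ranges: [-176.03, 176.03], [-82.01, 121.73], [-58.28, 71.71], [-173.87, 95.51], [-174.79, -0.11], [-173.66, 173.66]. Speed limits (degrees/s): [136.94, 136.94, 172.46, 180, 180, 180].

## Interface

Orientations are given as a 3x3 rotation matrix whose columns are the frame's x, y, z axes.
In Python, from workcell import bot gives the robot as it stands.
- The arm moves only by the tool play_rows, never from a script. Its arguments are lists of equal length, an entry for each row: "grip": the closure, from 0 (fully open) to 1 (shut); "linear": the shift along the tool's x, y, z in m, a list of three; "dr": the turn, a rotation vector about the tool's x, y, z in degrees, a list of three. A call has 1 to 20 rows; each row is the pose to reach, as a shift and turn from the pose commanded when the call began, along the tool's axes at that moment; what a row does not reach only later rows make up. A row lasts 1/12 s, in which the tool goes at most 41.7 mm and 7.16 degrees, less where a joint would pass 70% of its speed; a pose out of reach is approached as far as the arm can. A call with a gripper value outside its range is refused whole. The fingers move at their own pace and stop on an object; "force" is the grip in N (left out, the last holds). Time passes only in rows, so rows that repeat a pose let the fingers close. It gives the time, the measured TCP pose, the force, the opening and the grip force at its end, in the units of the state.
- bot.state(): the state, without advancing time (a new reading comes with each control period).
- bot.snapshot(name): name is "scene" or "side" or "wrist"; returns (picture, depth): 420x560x3 uint8, red, green, blue; 420x560 float32, m along the optical axis (not along the pixel's ray), 0 where there is no reading.
- bot.camera_info(name): a dict with "fx", "fy", "cx", "cy" (pixels), "R" (3x3) and "t" (3): a world point X has camera coordinates R X + t; the wrist camera has in their place "T_tool_cam" (4x4, takes a point from camera to tool coordinates, whose origin is the TCP and whose axes are the flange's). Camera axes: x right, y down, z forward; pixel columns grow to the right and rows downward; lengths in m; the calibration is good to about 2 mm. A picture is of the moment at which its call begins: read the wrist's pose just before it. camera_info takes no time and is no camera call.
- bot.hand_in(): hands the job in; it is judged then, once.
The state is a dict: "clock": time; "joints": joint angles; "joint_velocities": joint speeds; "joint_efforts": joint torques, N m; "tcp_pos": TCP position; "tcp_rot": TCP orientation; "ft_force": force on the tool from outside, world axes, zero at the start; "moment": the same for the moment, N m; "finger_gap": finger opening in m; "grasp_force": force on a finger pad.
Only numpy, scipy, OpenCV 4.12 (cv2) and the standard library are available. Lean on these libraries where they do the work, as an engineer would, in place of code of your own. Each camera call takes 0.05 s, during which the arm holds its last target. There are 200 camera calls.

## Working session

There is one attempt and no reset: what is moved stays moved. The work goes in short steps, Python scripts to look and compute and a tool call to move; the robot and the scene stay as the last step left them, time stands still between calls to the robot, and variables do not carry over. Pictures are saved under pics/ and viewed, at most 14 in all, crops included, and the job is handed in when it is done.

Besides the shell and the picture viewer there is one more tool, called in YAML: its name, and indented under it one key for each argument. play_rows: Moves the arm, as the interface text tells. Its arguments: {"type":"object","properties":{"grip":{"type":"array"},"linear":{"type":"array"},"dr":{"type":"array"},"force":{"type":"number"}},"required":["grip","linear","dr"]}

```bash
mkdir -p pics; ls; cat > h.py <<'E'
import numpy as np, cv2
from workcell import bot
def snap(name,fn=None):
    s=bot.state(); im,d=bot.snapshot(name); ci=bot.camera_info(name)
    if fn: cv2.imwrite('pics/'+fn,im[:,:,::-1])
    if name=='wrist':
        T=np.array(ci['T_tool_cam']); W=np.eye(4); W[:3,:3]=s['tcp_rot']; W[:3,3]=s['tcp_pos']; M=W@T
        R=M[:3,:3]; t=M[:3,3]
    else:
        R=np.array(ci['R']).T; t=-R@np.array(ci['t'])
    v,u=np.mgrid[:420,:560]
    P=np.stack([(u-ci['cx'])/ci['fx']*d,(v-ci['cy'])/ci['fy']*d,d],-1)@R.T+t
    P[d==0]=np.nan
    return im,d,P,(ci,R,t)
E
python3 - <<'E'
from h import *
s=bot.state();print(s)
for n in('scene','side'):
    im,d,P,_=snap(n,n+'0.png'); np.savez('/tmp/'+n,im=im,P=P,d=d); print(n,_)
E
```

```text
pics
{'clock': 0.0, 'joints': array([-4.90411984e+01,  2.05935622e+01,  6.32846871e-01, -2.10436498e-02,
       -7.01370947e+01, -1.65086355e+01]), 'joint_velocities': array([-0.02856535,  0.04901752,  0.03105781,  0.02667364, -0.04954319,
       -0.06512415]), 'joint_efforts': array([ 9.13042322e-05, -5.83318484e+01,  2.93402749e+01,  6.93635434e+00,
       -6.24978275e-03,  6.34402994e-06]), 'tcp_pos': array([ 0.2791565 , -0.61398734,  0.21262977]), 'tcp_rot': array([[-9.10373313e-01, -4.13787016e-01, -8.58159817e-04],
       [-4.13787878e-01,  9.10372064e-01,  1.51559475e-03],
       [ 1.54111293e-04,  1.73485314e-03, -9.99998483e-01]]), 'ft_force': array([ 0.17960668,  0.37665312, -0.98783668]), 'moment': array([-0.01284913, -0.01955504,  0.02559565]), 'grasp_force': 0.0, 'finger_gap': 0.085010853158593}
scene ({'fx': 508.0841473236291, 'fy': 508.0841473236291, 'cx': 281.22047870653563, 'cy': 201.17476533109914, 'R': array([[-0.89820111, -0.43934922,  0.01438849],
       [-0.23562064,  0.45355159, -0.85951955],
       [ 0.37110333, -0.77541164, -0.51090029]]), 't': array([0.54173412, 0.22852416, 1.45210782])}, array([[-0.89820111, -0.23562064,  0.37110333],
       [-0.43934922,  0.45355159, -0.77541164],
       [ 0.01438849, -0.85951955, -0.51090029]]), array([0.00154915, 1.26034427, 0.93050856]))
side ({'fx': 489.0659749135997, 'fy': 489.0659749135997, 'cx': 276.59278352129655, 'cy': 210.39413955434324, 'R': array([[-0.79994497,  0.59980199,  0.01804472],
       [ 0.29832997,  0.42360878, -0.85530978],
       [-0.52066041, -0.67881748, -0.51780263]]), 't': array([ 0.45044931, -0.08132978,  1.72115116])}, array([[-0.79994497,  0.29832997, -0.52066041],
       [ 0.59980199,  0.42360878, -0.67881748],
       [ 0.01804472, -0.85530978, -0.51780263]]), array([1.28073305, 0.93261911, 0.8135262 ]))
```

View pics/scene0.png

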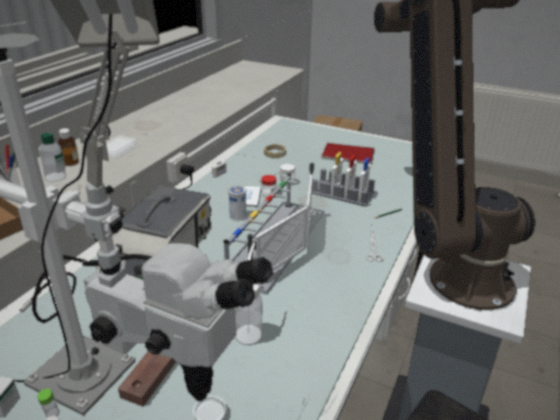

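View pics/side0.png

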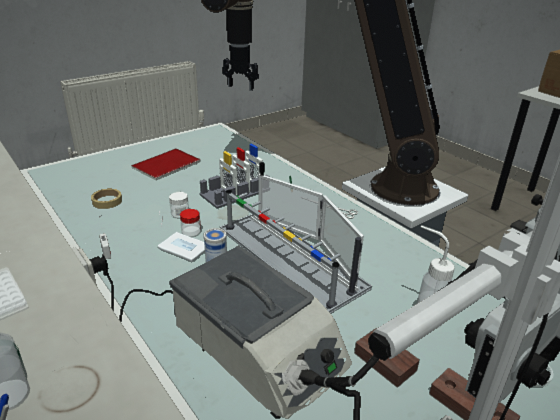

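The scene view shows the rail at about (235,240)–(290,180), with the screen partly folded and the rack at (345,180). The side view shows yellow, red and blue tabs at (228,158), (241,155) and (254,150), and clips green, red, yellow and blue from (240,203) to (317,254).

```bash
python3 - <<'E'
from h import *
for n in('scene','side'):
    z=np.load(f'/tmp/{n}.npz'); im,P=z['im'],z['P']
    hsv=cv2.cvtColor(im,cv2.COLOR_RGB2HSV)
    for c,(a,b) in dict(blue=(105,125),yellow=(18,34),red=(0,6),green=(45,80)).items():
        m=(hsv[...,0]>=a)&(hsv[...,0]<=b)&(hsv[...,1]>130)&(hsv[...,2]>60)
        k,l,st,ce=cv2.connectedComponentsWithStats(m.astype(np.uint8))
        for i in range(1,k):
            if st[i,4]>=12:
                p=P[l==i]; p=p[~np.isnan(p).any(1)]
                if len(p) and np.median(p[:,2])>0.05: print(n,c,ce[i].round(),st[i,4],np.median(p,0).round(3),p.min(0).round(3),p.max(0).round(3))
im=np.load('/tmp/side.npz')['im'][130:310,180:380]; a=cv2.resize(im,None,fx=3,fy=3,interpolation=2)
cv2.imwrite('pics/c1.png',a[:,:,::-1])
E
```

```text
scene blue [ 11. 161.] 22 [1.303 0.394 0.256] [1.296 0.39  0.237] [1.317 0.398 0.27 ]
scene blue [366. 163.] 21 [ 0.424 -0.295  0.149] [ 0.42  -0.315  0.133] [ 0.427 -0.284  0.157]
scene blue [238. 232.] 29 [0.621 0.247 0.125] [0.616 0.23  0.119] [0.627 0.259 0.13 ]
scene yellow [338. 157.] 32 [ 0.528 -0.295  0.148] [ 0.522 -0.598  0.009] [ 0.633 -0.282  0.158]
scene yellow [203. 213.] 12 [0.781 0.187 0.105] [0.776 0.173 0.102] [0.783 0.192 0.113]
scene yellow [254. 214.] 22 [0.628 0.143 0.126] [0.619 0.131 0.122] [0.635 0.157 0.129]
scene red [  7. 151.] 32 [1.353 0.365 0.264] [1.345 0.356 0.24 ] [1.359 0.374 0.28 ]
scene red [268. 179.] 94 [ 0.74  -0.17   0.064] [ 0.715 -0.198  0.053] [ 0.767 -0.145  0.07 ]
scene red [269. 198.] 16 [0.631 0.036 0.125] [0.624 0.022 0.121] [0.637 0.047 0.13 ]
scene green [ 46. 135.] 20 [1.299 0.261 0.286] [1.289 0.244 0.283] [1.31  0.272 0.29 ]
scene green [ 45. 396.] 145 [0.715 0.854 0.065] [0.705 0.841 0.055] [0.731 0.866 0.07 ]
side blue [253. 150.] 85 [ 0.434 -0.303  0.14 ] [ 0.423 -0.327  0.121] [ 0.44  -0.287  0.157]
side blue [215. 235.] 62 [0
[... 256 characters left out ...]
[1.309 0.393 0.267] [1.302 0.387 0.248] [1.317 0.396 0.273]
side yellow [227. 158.] 80 [ 0.538 -0.301  0.139] [ 0.528 -0.329  0.121] [ 0.542 -0.286  0.157]
side yellow [288. 235.] 76 [0.636 0.14  0.124] [ 0.512 -0.016  0.007] [0.641 0.157 0.13 ]
side red [241. 154.] 85 [ 0.486 -0.304  0.142] [ 0.295 -0.624  0.001] [ 0.491 -0.287  0.156]
side red [189. 215.] 228 [ 0.751 -0.171  0.065] [ 0.72  -0.263  0.031] [ 0.775 -0.148  0.072]
side red [263. 218.] 58 [0.64  0.035 0.125] [ 0.54  -0.082  0.033] [0.644 0.053 0.128]
side green [241. 201.] 32 [ 0.642 -0.067  0.126] [ 0.634 -0.079  0.118] [ 0.649 -0.052  0.129]
side green [331. 367.] 49 [0.793 0.481 0.063] [0.782 0.477 0.057] [0.802 0.485 0.068]
```

View pics/c1.png

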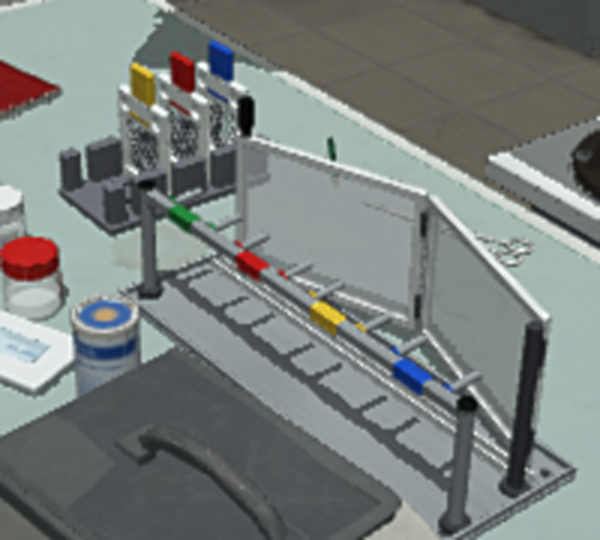

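The crop shows three frames (yellow, red, blue), with the slot furthest from the robot empty and no green frame. The screen is partly folded, with the knob at about side pixel (262,168).

```bash
python3 - <<'E'
from h import *
for n in('scene','side'):
    z=np.load(f'/tmp/{n}.npz'); im,P=z['im'],z['P']
    m=(P[...,2]>.176)&(P[...,2]<.215)&(im.max(-1)<60)&(abs(P[...,1])<.4)&(P[...,0]>.45)&(P[...,0]<.65)
    p=P[m]; print(n,m.sum(),np.median(p,0).round(3),p.min(0).round(3),p.max(0).round(3),np.argwhere(m).mean(0))
c=bot.camera_info('wrist'); print(c['T_tool_cam'].round(3),c['fx'])
# rail fit from clips
A=np.array([[.621,.247],[.628,.143],[.631,.036]]);B=np.array([[.632,.243],[.636,.140],[.640,.035],[.642,-.067]])
for Q in(A,B): print(np.degrees(np.arctan(-np.polyfit(Q[:,1],Q[:,0],1)[0])))
s=bot.state()
# target orientation: tool z down, y along rail +-y yaw 1.8
import scipy.spatial.transform as S
for sg in(1,-1):
    th=np.radians(1.8); y=sg*np.array([-np.sin(th),np.cos(th),0]); zz=np.array([0,0,-1.]); x=np.cross(y,zz)
    R=np.c_[x,y,zz]; print(sg,R.round(3).tolist(),S.Rotation.from_matrix(s['tcp_rot'].T@R).as_rotvec(degrees=True))
E
```

```text
scene 1 [ 0.545 -0.092  0.199] [ 0.545 -0.092  0.199] [ 0.545 -0.092  0.199] [166. 311.]
side 58 [ 0.552 -0.093  0.195] [ 0.542 -0.102  0.177] [ 0.557 -0.086  0.209] [167.5        261.53448276]
[[ 0.002 -0.959 -0.282  0.071]
 [ 1.     0.002  0.001  0.   ]
 [-0.    -0.282  0.959 -0.16 ]
 [ 0.     0.     0.     1.   ]] 297.51892924947754
2.7080909965533895
1.8825194783599979
1 [[-1.0, -0.031, 0.0], [-0.031, 1.0, 0.0], [-0.0, 0.0, -1.0]] [ 0.08207439 -0.02265842 22.64856196]
-1 [[1.0, 0.031, 0.0], [0.031, -1.0, 0.0], [0.0, -0.0, -1.0]] [ 3.15249895e-02  1.14191270e-01 -1.57351396e+02]
```

play_rows:
  grip: [0,0,0,0,0,0,0,0,0,0,0,0,0,0,0,0,0,0,0,0]
  linear:
    - [0,0,-0.187]
    - [0,0,-0.187]
    - [0,0,-0.187]
    - [0,0,-0.187]
    - [-0.459,0.356,-0.187]
    - [-0.459,0.356,-0.187]
    - [-0.459,0.356,-0.187]
    - [-0.459,0.356,-0.187]
    - [-0.459,0.356,-0.187]
    - [-0.459,0.356,-0.187]
    - [-0.459,0.356,-0.187]
    - [-0.459,0.356,-0.187]
    - [-0.459,0.356,-0.187]
    - [-0.459,0.356,-0.187]
    - [-0.459,0.356,-0.187]
    - [-0.459,0.356,-0.187]
    - [-0.459,0.356,-0.187]
    - [-0.459,0.356,-0.187]
    - [-0.459,0.356,-0.187]
    - [-0.459,0.356,-0.187]
  dr:
    - [0,0,0]
    - [0,0,0]
    - [0,0,0]
    - [0,0,0]
    - [0,0,22.65]
    - [0,0,22.65]
    - [0,0,22.65]
    - [0,0,22.65]
    - [0,0,22.65]
    - [0,0,22.65]
    - [0,0,22.65]
    - [0,0,22.65]
    - [0,0,22.65]
    - [0,0,22.65]
    - [0,0,22.65]
    - [0,0,22.65]
    - [0,0,22.65]
    - [0,0,22.65]
    - [0,0,22.65]
    - [0,0,22.65]

```text
clock: 1.77
tcp_pos: [0.5506, -0.0981, 0.3996]
tcp_rot: [[-0.999, -0.035, -0.002], [-0.035, 0.999, 0.0], [0.002, 0.0, -1.0]]
ft_force: [0.2, -0.7, -0.2]
finger_gap: 0.0856
grasp_force: 0.0
```

```bash
python3 - <<'E'
from h import *
s=bot.state();print(s['clock'],s['tcp_pos'],s['tcp_rot'].round(4).tolist())
im,d,P,_=snap('wrist','w1.png'); np.savez('/tmp/w1',im=im,P=P,d=d)
E
```

```text
1.7667 [ 0.5505906  -0.09809122  0.39956436] [[-0.9994, -0.0351, -0.0018], [-0.0351, 0.9994, 0.0001], [0.0018, 0.0001, -1.0]]
```

View pics/w1.png

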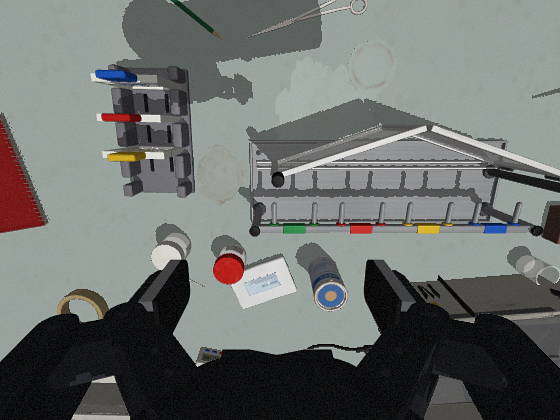

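The wrist view shows the whole rail: clips at y≈229, knob at (278,180), folded panels at (430,127), the rack at (150,130) and the three tabs at its left. Next I fit the positions.

```bash
cat >> h.py <<'E'
def blobs(im,P,zlo,zhi,mn=15):
    hsv=cv2.cvtColor(im,cv2.COLOR_RGB2HSV); out=[]
    for c,(a,b) in dict(blue=(105,125),yellow=(18,34),red=(0,6),green=(45,85)).items():
        m=(hsv[...,0]>=a)&(hsv[...,0]<=b)&(hsv[...,1]>120)&(hsv[...,2]>50)&(P[...,2]>zlo)&(P[...,2]<zhi)
        k,l,st,ce=cv2.connectedComponentsWithStats(m.astype(np.uint8))
        for i in range(1,k):
            if st[i,4]>=mn:
                p=P[l==i]; o=(c,ce[i].round(),st[i,4],np.median(p,0).round(4),p.min(0).round(3),p.max(0).round(3)); out.append(o)
    return out
E
python3 - <<'E'
from h import *
z=np.load('/tmp/w1.npz'); im,P=z['im'],z['P']
for o in blobs(im,P,.1,.2): print(*o)
for o in blobs(im,P,.150,.165): 
    print('tabtop',o[0],o[3:])
m=(P[...,2]>.195)&(P[...,2]<.215)&(im.max(-1)<70);m[:,:200]=0;m[230:]=0
p=P[m];print('knob',len(p),p.mean(0).round(4),p.min(0).round(3),p.max(0).round(3))
# posts tops z~.133, dark
for c0 in(256,536):
    q=P[220:242,c0-10:c0+10].reshape(-1,3); q=q[(q[:,2]>.128)&(q[:,2]<.14)]; print('post',len(q),q.mean(0).round(4))
# pins z .112..130 in front of the bar
m=(P[...,2]>.115)&(P[...,2]<.135); m[:195]=0;m[222:]=0
k,l,st,ce=cv2.connectedComponentsWithStats(m.astype(np.uint8))
for i in range(1,k):
    if st[i,4]>20: p=P[l==i]; print('pin',ce[i].round(),st[i,4],p.mean(0).round(4),p.min(0).round(3),p.max(0).round(3))
E
```

```text
blue [116.  75.] 392 [ 0.4298 -0.3046  0.1544] [ 0.424 -0.329  0.122] [ 0.434 -0.292  0.158]
blue [513. 224.] 32 [0.6161 0.2722 0.1232] [0.615 0.267 0.101] [0.622 0.3   0.127]
blue [474. 224.] 28 [0.6185 0.2091 0.1239] [0.617 0.206 0.119] [0.621 0.219 0.127]
blue [495. 228.] 218 [0.6227 0.2435 0.1257] [0.618 0.227 0.115] [0.631 0.261 0.128]
blue [330. 295.] 313 [0.7667 0.0043 0.1015] [ 0.746 -0.017  0.1  ] [0.788 0.026 0.104]
yellow [126. 156.] 319 [ 0.5312 -0.3021  0.154 ] [ 0.527 -0.326  0.121] [ 0.537 -0.288  0.157]
yellow [407. 224.] 26 [0.6225 0.1052 0.1244] [0.621 0.102 0.117] [0.625 0.115 0.128]
yellow [428. 228.] 239 [0.6273 0.1399 0.1257] [0.622 0.123 0.114] [0.637 0.158 0.128]
yellow [447. 224.] 25 [0.6201 0.1684 0.1245] [0.619 0.164 0.117] [0.622 0.177 0.127]
red [120. 117.] 264 [ 0.4807 -0.3036  0.1549] [ 0.476 -0.329  0.123] [ 0.485 -0.291  0.158]
red [340. 224.] 19 [0.6264 0.0031 0.1253] [ 0.625 -0.002  0.121] [0.629 0.011 0.127]
red [361. 228.] 224 [0.6316 0.0363 0.1258] [0.626 0.02  0.114] [0.64  0.054 0.129]
red [380. 224.] 20 [0.6241 0.0647 0.1252] [0.623 0.06  0.11
[... 774 characters left out ...]
.6233 0.3032 0.1317]
pin [274. 212.] 95 [ 0.6109 -0.0993  0.124 ] [ 0.596 -0.103  0.121] [ 0.626 -0.096  0.127]
pin [314. 212.] 96 [ 0.6086 -0.038   0.1238] [ 0.594 -0.042  0.121] [ 0.624 -0.034  0.127]
pin [341. 212.] 103 [0.6067 0.0037 0.124 ] [0.592 0.    0.121] [0.623 0.008 0.127]
pin [382. 212.] 105 [0.6049 0.0652 0.1238] [0.589 0.062 0.119] [0.62  0.07  0.127]
pin [409. 212.] 111 [0.6035 0.1069 0.1235] [0.588 0.104 0.118] [0.619 0.112 0.126]
pin [449. 212.] 117 [0.601  0.1686 0.1235] [0.586 0.165 0.118] [0.617 0.174 0.127]
pin [476. 212.] 127 [0.5993 0.2104 0.1233] [0.584 0.207 0.116] [0.617 0.215 0.128]
pin [517. 212.] 132 [0.5972 0.2722 0.123 ] [0.582 0.268 0.118] [0.613 0.277 0.127]
```

play_rows:
  grip: [0.5,0.65,0.7,0.7,0.7,0.7,0.7,0.7,0.7,0.7,0.7]
  linear:
    - [0.0046,0.0017,0.03]
    - [0.0046,0.0017,0.07]
    - [0.0046,0.0017,0.11]
    - [0.0046,0.0017,0.14]
    - [0.0046,0.0017,0.16]
    - [0.0046,0.0017,0.17]
    - [0.0046,0.0017,0.18]
    - [0.0046,0.0017,0.19]
    - [0.0046,0.0017,0.2]
    - [0.0046,0.0017,0.205]
    - [0.0046,0.0017,0.205]
  dr:
    - [0,0,0]
    - [0,0,0]
    - [0,0,0]
    - [0,0,0]
    - [0,0,0]
    - [0,0,0]
    - [0,0,0]
    - [0,0,0]
    - [0,0,0]
    - [0,0,0]
    - [0,0,0]

```text
clock: 2.73
tcp_pos: [0.5448, -0.0989, 0.1948]
tcp_rot: [[-1.0, -0.031, -0.001], [-0.031, 1.0, 0.0], [0.001, 0.0, -1.0]]
ft_force: [-0.5, -0.0, -0.4]
finger_gap: 0.0255
grasp_force: 0.0
```

play_rows:
  grip: [0.7,0.7,0.7,0.7,0.7,0.7,0.7,0.7,0.7,0.7,0.7,0.7,0.7,0.7,0.7,0.7,0.7,0.7,0.7,0.7]
  linear:
    - [0,0.01,0]
    - [0,0.03,0]
    - [0,0.055,0]
    - [0,0.08,0]
    - [0.001,0.105,0]
    - [0.001,0.13,0]
    - [0.001,0.155,0]
    - [0.001,0.18,0]
    - [0.002,0.205,0]
    - [0.002,0.23,0]
    - [0.002,0.255,0]
    - [0.002,0.28,0]
    - [0.002,0.305,0]
    - [0.003,0.33,0]
    - [0.003,0.35,0]
    - [0.003,0.365,0]
    - [0.003,0.378,0]
    - [0.003,0.388,0]
    - [0.003,0.394,0]
    - [0.003,0.397,0]
  dr:
    - [0,0,0]
    - [0,0,0]
    - [0,0,0]
    - [0,0,0]
    - [0,0,0]
    - [0,0,0]
    - [0,0,0]
    - [0,0,0]
    - [0,0,0]
    - [0,0,0]
    - [0,0,0]
    - [0,0,0]
    - [0,0,0]
    - [0,0,0]
    - [0,0,0]
    - [0,0,0]
    - [0,0,0]
    - [0,0,0]
    - [0,0,0]
    - [0,0,0]

```text
clock: 4.4
tcp_pos: [0.5297, 0.2984, 0.1956]
tcp_rot: [[-0.999, -0.032, 0.0], [-0.032, 0.999, -0.0], [-0.0, -0.0, -1.0]]
ft_force: [-0.2, -0.1, 0.4]
finger_gap: 0.0257
grasp_force: 0.0
```

play_rows:
  grip: [0.7,0.7,0.7,0.7,0.7]
  linear:
    - [0,0.001,0]
    - [0,0.002,0]
    - [0,0.003,0]
    - [0,0.003,0]
    - [0,0.003,0]
  dr:
    - [0,0,0]
    - [0,0,0]
    - [0,0,0]
    - [0,0,0]
    - [0,0,0]

```text
clock: 4.82
tcp_pos: [0.5297, 0.3005, 0.1957]
tcp_rot: [[-1.0, -0.031, 0.0], [-0.031, 1.0, 0.0], [-0.0, 0.0, -1.0]]
ft_force: [-0.8, -0.3, 0.9]
finger_gap: 0.0255
grasp_force: 0.0
```

play_rows:
  grip: [0.7,0.7,0.7,0.7]
  linear:
    - [0,0.001,0]
    - [0,0.002,0]
    - [0,0.003,0]
    - [0,0.003,0]
  dr:
    - [0,0,0]
    - [0,0,0]
    - [0,0,0]
    - [0,0,0]

```text
clock: 5.15
tcp_pos: [0.5295, 0.304, 0.1956]
tcp_rot: [[-1.0, -0.031, -0.0], [-0.031, 1.0, 0.0], [0.0, 0.0, -1.0]]
ft_force: [-0.3, 0.0, -0.3]
finger_gap: 0.0254
grasp_force: 0.0
```

```bash
python3 - <<'E'
from h import *
s=bot.state();print(s['ft_force'])
im,d,P,_=snap('wrist','w2.png')
m=(P[...,2]>.195)&(P[...,2]<.215)&(im.max(-1)<70);p=P[m];print(len(p),p.mean(0))
im,d,P,_=snap('side')
cv2.imwrite('pics/s2.png',cv2.resize(im[110:310,200:450],None,fx=3,fy=3)[:,:,::-1])
E
```

```text
[-0.28744985  0.03618638 -0.28392776]
20 [0.53016307 0.30716272 0.21411606]
```

View pics/s2.png

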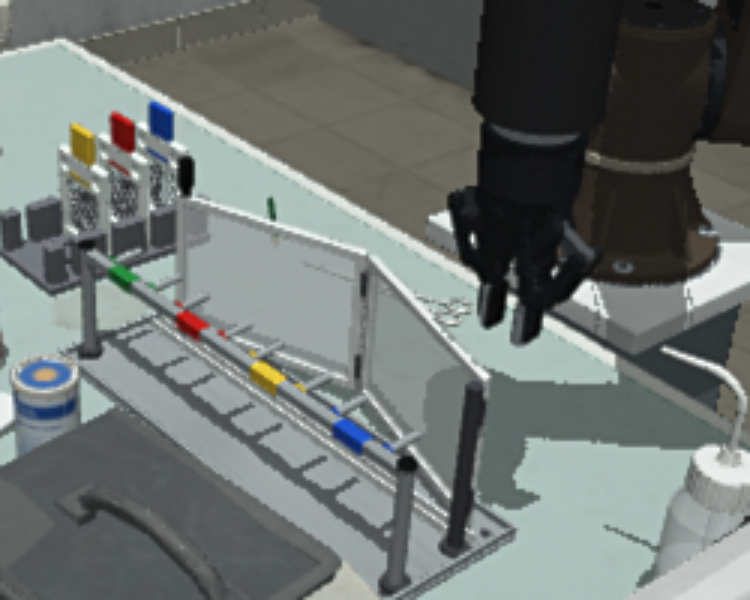

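The screen did not move: the knob is still at crop (186,175), and the fingers passed over or beside it. I check why.

```bash
python3 - <<'E'
from h import *
s=bot.state(); ci=bot.camera_info('side')
print(bot.nose_length,s['tcp_pos'])
for X in [s['tcp_pos'],s['tcp_pos']+[0,0,-.014],[.546,-.0966,.19],[.546,-.0966,.208]]:
    c=ci['R']@X+ci['t']; print(X,ci['fx']*c[0]/c[2]+ci['cx'],ci['fy']*c[1]/c[2]+ci['cy'])
im,d,P,_=snap('side')
q=P[200:232,350:390].reshape(-1,3); q=q[(q[:,2]>.15)]; print(np.nanmin(q,0),np.nanmedian(q,0))
k=P[160:175,258:266].reshape(-1,3);print(k[:,:][(k[:,2]>.16)&(k[:,0]>.5)].round(3)[:40:3])
E
```

```text
0.014 [0.5295126  0.30394969 0.19559057]
[0.5295126  0.30394969 0.19559057] 368.0176863126679 226.77222447785996
[0.5295126  0.30394969 0.18159057] 367.33101154231525 231.78271246952144
[0.546, -0.0966, 0.19] 262.36973392658706 167.94372925364087
[0.546, -0.0966, 0.208] 262.3885803533817 162.26159399495597
[0.51669409 0.23479328 0.15177322] [0.53814461 0.32182185 0.24737285]
[[ 0.549 -0.104  0.207]
 [ 0.545 -0.095  0.209]
 [ 0.552 -0.095  0.208]
 [ 0.544 -0.092  0.207]
 [ 0.552 -0.095  0.205]
 [ 0.545 -0.09   0.205]
 [ 0.551 -0.096  0.201]
 [ 0.546 -0.088  0.203]
 [ 0.553 -0.093  0.2  ]
 [ 0.54  -0.097  0.195]
 [ 0.552 -0.095  0.196]
 [ 0.543 -0.092  0.194]
 [ 0.554 -0.092  0.194]
 [ 0.543 -0.092  0.191]]
```

```bash
python3 - <<'E'
from h import *
im,d,P,_=snap('side')
m=(P[...,2]>.15)&(P[...,2]<.26)&(abs(P[...,1]-.304)<.06)&(abs(P[...,0]-.53)<.05)&(im.max(-1)<90)
p=P[m]; print(m.sum())
for r in np.unique(np.nonzero(m)[0])[-14:]:
    q=P[r][m[r]]; print(r,np.nonzero(m[r])[0][[0,-1]],q.mean(0).round(3),q[:,1].min().round(3),q[:,1].max().round(3))
E
```

```text
330
222 [371 378] [0.535 0.327 0.223] 0.32 0.33
223 [370 376] [0.537 0.324 0.219] 0.316 0.33
224 [373 374] [0.535 0.323 0.215] 0.323 0.323
237 [357 359] [0.55  0.296 0.17 ] 0.295 0.296
238 [355 360] [0.555 0.299 0.171] 0.294 0.303
239 [355 360] [0.558 0.302 0.171] 0.297 0.307
240 [355 360] [0.558 0.302 0.169] 0.296 0.306
241 [355 360] [0.558 0.303 0.166] 0.298 0.308
242 [355 360] [0.559 0.303 0.164] 0.298 0.308
243 [355 361] [0.555 0.302 0.159] 0.296 0.305
244 [355 360] [0.557 0.303 0.157] 0.297 0.306
245 [355 360] [0.558 0.304 0.155] 0.3 0.306
246 [355 359] [0.558 0.303 0.152] 0.3 0.305
247 [356 356] [0.562 0.304 0.151] 0.304 0.304
```

```bash
python3 - <<'E'
from h import *
s=bot.state(); im,d,P,_=snap('wrist','w3.png')
Q=(P-s['tcp_pos'])@s['tcp_rot']
for z0 in np.arange(-.10,.04,.01):
    m=(Q[...,2]>z0)&(Q[...,2]<z0+.01)&(abs(Q[...,0])<.03)&(abs(Q[...,1])<.07)
    q=Q[m]
    if len(q): print(z0.round(3),len(q),q.min(0).round(3),q.max(0).round(3),im[m].mean().round())
print(bot.camera_info('wrist'))
E
```

```text
-0.1 11952 [-0.014 -0.061 -0.1  ] [ 0.018  0.063 -0.09 ] 20.0
-0.09 6199 [-0.014 -0.055 -0.09 ] [ 0.018  0.057 -0.08 ] 21.0
-0.08 7021 [-0.013 -0.05  -0.08 ] [ 0.014  0.052 -0.07 ] 24.0
-0.07 2593 [-0.013 -0.046 -0.07 ] [ 0.014  0.047 -0.06 ] 20.0
-0.06 1120 [-0.012 -0.034 -0.06 ] [ 0.012  0.033 -0.05 ] 37.0
-0.05 810 [-0.012 -0.026 -0.05 ] [ 0.011  0.027 -0.04 ] 36.0
-0.04 717 [-0.012 -0.026 -0.04 ] [ 0.011  0.027 -0.03 ] 35.0
-0.03 463 [-0.012 -0.026 -0.03 ] [ 0.011  0.027 -0.02 ] 39.0
-0.02 37 [-0.008 -0.012 -0.02 ] [ 0.005  0.013 -0.017] 56.0
0.02 1589 [-0.03  -0.07   0.023] [0.018 0.002 0.03 ] 159.0
0.03 388 [-0.024 -0.07   0.03 ] [0.018 0.002 0.04 ] 78.0
0.04 547 [-0.022 -0.07   0.04 ] [0.015 0.002 0.05 ] 98.0
{'fx': 297.51892924947754, 'fy': 297.51892924947754, 'cx': 276.5303414901036, 'cy': 209.39541308442546, 'T_tool_cam': array([[ 1.87956014e-03, -9.59440365e-01, -2.81905397e-01,
         7.12478212e-02],
       [ 9.99998191e-01,  1.88521314e-03,  2.51173464e-04,
         4.96179296e-04],
       [ 2.90465800e-04, -2.81905359e-01,  9.59442173e-01,
        -1.59822312e-01],
       [ 0.00000000e+00,  0.00000000e+00,  0.00000000e+00,
         1.00000000e+00]])}
```

View pics/w3.png

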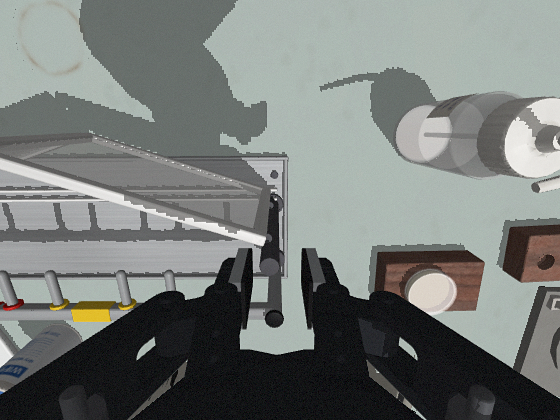

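The wrist depth puts the fingertips at tool z ≈ −0.017 m, 31 mm further back than stated, and the side camera agrees (tips at z≈0.212). I'll use the measured tip offset. In the wrist view, the post is at (272,200) and the panel is unmoved.

play_rows:
  grip: [0.7,0.7,0.7,0.7,0.7,0.7,0.7,0.7,0.7,0.7,0.7,0.7,0.7,0.7,0.7,0.7,0.7,0.7,0.7,0.7]
  linear:
    - [0,0,-0.02]
    - [-0.0041,-0.401,-0.02]
    - [-0.0041,-0.401,-0.02]
    - [-0.0041,-0.401,-0.02]
    - [-0.0041,-0.401,-0.02]
    - [-0.0041,-0.401,-0.02]
    - [-0.0041,-0.401,-0.02]
    - [-0.0041,-0.401,-0.02]
    - [-0.0041,-0.401,-0.02]
    - [-0.0041,-0.401,-0.02]
    - [-0.0041,-0.401,-0.02]
    - [-0.0041,-0.401,-0.02]
    - [-0.0041,-0.401,-0.02]
    - [-0.0041,-0.401,-0.01]
    - [-0.0041,-0.401,0]
    - [-0.0041,-0.401,0.01]
    - [-0.0041,-0.401,0.02]
    - [-0.0041,-0.401,0.03]
    - [-0.0041,-0.401,0.033]
    - [-0.0041,-0.401,0.033]
  dr:
    - [0,0,0]
    - [0,0,0]
    - [0,0,0]
    - [0,0,0]
    - [0,0,0]
    - [0,0,0]
    - [0,0,0]
    - [0,0,0]
    - [0,0,0]
    - [0,0,0]
    - [0,0,0]
    - [0,0,0]
    - [0,0,0]
    - [0,0,0]
    - [0,0,0]
    - [0,0,0]
    - [0,0,0]
    - [0,0,0]
    - [0,0,0]
    - [0,0,0]

```text
clock: 7.07
tcp_pos: [0.5455, -0.0965, 0.1611]
tcp_rot: [[-0.999, -0.032, -0.002], [-0.032, 0.999, -0.0], [0.002, -0.0, -1.0]]
ft_force: [-0.3, 1.0, -0.3]
finger_gap: 0.0255
grasp_force: 0.0
```

play_rows:
  grip: [0.7,0.7,0.7,0.7,0.7,0.7,0.7,0.7,0.7,0.7,0.7,0.7,0.7,0.7,0.7,0.7,0.7,0.7,0.7,0.7]
  linear:
    - [0,0.01,0]
    - [0,0.03,0]
    - [0,0.055,0]
    - [0,0.08,0]
    - [0.001,0.105,0]
    - [0.001,0.13,0]
    - [0.001,0.155,0]
    - [0.001,0.18,0]
    - [0.002,0.205,0]
    - [0.002,0.23,0]
    - [0.002,0.255,0]
    - [0.002,0.28,0]
    - [0.002,0.305,0]
    - [0.003,0.33,0]
    - [0.003,0.35,0]
    - [0.003,0.365,0]
    - [0.003,0.378,0]
    - [0.003,0.388,0]
    - [0.003,0.393,0]
    - [0.003,0.393,0]
  dr:
    - [0,0,0]
    - [0,0,0]
    - [0,0,0]
    - [0,0,0]
    - [0,0,0]
    - [0,0,0]
    - [0,0,0]
    - [0,0,0]
    - [0,0,0]
    - [0,0,0]
    - [0,0,0]
    - [0,0,0]
    - [0,0,0]
    - [0,0,0]
    - [0,0,0]
    - [0,0,0]
    - [0,0,0]
    - [0,0,0]
    - [0,0,0]
    - [0,0,0]

```text
clock: 8.73
tcp_pos: [0.5308, 0.2932, 0.1627]
tcp_rot: [[-1.0, -0.032, -0.001], [-0.032, 0.999, -0.006], [0.001, -0.006, -1.0]]
ft_force: [2.0, -9.2, 4.4]
finger_gap: 0.0257
grasp_force: 4.6
```

play_rows:
  grip: [0.7,0.7,0.7]
  linear:
    - [0,0.001,0]
    - [0,0.002,0]
    - [0,0.002,0]
  dr:
    - [0,0,0]
    - [0,0,0]
    - [0,0,0]

```text
clock: 8.98
tcp_pos: [0.5308, 0.2935, 0.1627]
tcp_rot: [[-1.0, -0.03, -0.002], [-0.03, 1.0, -0.007], [0.002, -0.006, -1.0]]
ft_force: [2.8, -13.6, 3.6]
finger_gap: 0.0256
grasp_force: 7.0
```

```bash
python3 - <<'E'
from h import *
im,d,P,_=snap('side')
cv2.imwrite('pics/s3.png',cv2.resize(im[110:310,200:450],None,fx=3,fy=3)[:,:,::-1])
E
```

```text
(no output)
```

View pics/s3.png

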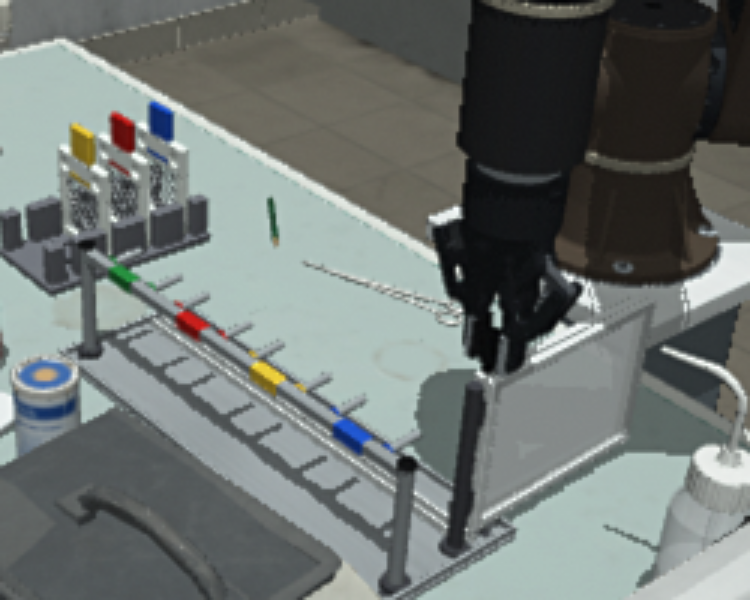

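The screen is folded flat: both panels lie together at crop (490–650, 310–520), and the push force built up to 13 N at the stop. I back off, rise and go to the rack.

play_rows:
  grip: [0.7,0.6,0.3,0,0,0,0,0,0,0,0,0,0,0,0,0,0,0,0,0]
  linear:
    - [0,-0.006,0]
    - [0,-0.006,-0.04]
    - [0,-0.006,-0.08]
    - [0,-0.006,-0.137]
    - [0.0693,-0.604,-0.137]
    - [0.0693,-0.604,-0.137]
    - [0.0693,-0.604,-0.137]
    - [0.0693,-0.604,-0.137]
    - [0.0693,-0.604,-0.137]
    - [0.0693,-0.604,-0.137]
    - [0.0693,-0.604,-0.137]
    - [0.0693,-0.604,-0.137]
    - [0.0693,-0.604,-0.137]
    - [0.0693,-0.604,-0.137]
    - [0.0693,-0.604,-0.137]
    - [0.0693,-0.604,-0.137]
    - [0.0693,-0.604,-0.137]
    - [0.0693,-0.604,-0.137]
    - [0.0693,-0.604,-0.137]
    - [0.0693,-0.604,-0.137]
  dr:
    - [0,0,0]
    - [0,0,0]
    - [0,0,0]
    - [0,0,0]
    - [0,0,0]
    - [0,0,0]
    - [0,0,0]
    - [0,0,0]
    - [0,0,0]
    - [0,0,0]
    - [0,0,0]
    - [0,0,0]
    - [0,0,0]
    - [0,0,0]
    - [0,0,0]
    - [0,0,0]
    - [0,0,0]
    - [0,0,0]
    - [0,0,0]
    - [0,0,0]

```text
clock: 10.7
tcp_pos: [0.4796, -0.3117, 0.2991]
tcp_rot: [[-1.0, -0.027, -0.001], [-0.027, 1.0, -0.0], [0.001, -0.0, -1.0]]
ft_force: [0.5, 0.8, -0.1]
finger_gap: 0.0854
grasp_force: 0.0
```

play_rows:
  grip: [0,0]
  linear:
    - [0,0,0]
    - [0,0,0]
  dr:
    - [0,0,0]
    - [0,0,0]

```text
clock: 10.87
tcp_pos: [0.4803, -0.3078, 0.2995]
tcp_rot: [[-1.0, -0.031, 0.0], [-0.031, 1.0, 0.0], [-0.0, 0.0, -1.0]]
ft_force: [0.8, 0.2, 0.1]
finger_gap: 0.0854
grasp_force: 0.0
```

```bash
cat > look.py <<'E'
from h import *
# tabs seen from the wrist: centre, yaw, shift in tool axes for a world target
s=bot.state(); R=s['tcp_rot'].copy(); im,d,P,_=snap('wrist','last.png'); Q=(P-s['tcp_pos'])@R
print('clk',s['clock'],'tcp',s['tcp_pos'].round(4),'yaw',np.degrees(np.arctan2(-R[0,1],R[1,1])).round(2))
for o in blobs(im,P,.135,.175,60):
    lo,hi=o[4],o[5]; c=(lo+hi)/2; e=c-s['tcp_pos']; e=R.T@e
    hsv=cv2.cvtColor(im,cv2.COLOR_RGB2HSV)
    print(o[0],o[2],'centre',c.round(4),'size',(hi-lo).round(3),'tool dx dy',e[:2].round(4),'ztop',hi[2])
E
python3 look.py
```

```text
clk 10.8667 tcp [ 0.4803 -0.3078  0.2995] yaw 1.76
blue 385 centre [ 0.428 -0.311  0.146] size [0.01  0.038 0.022] tool dx dy [ 0.0524 -0.0016] ztop 0.157
yellow 454 centre [ 0.5315 -0.309   0.146 ] size [0.009 0.038 0.022] tool dx dy [-0.0511 -0.0028] ztop 0.157
red 384 centre [ 0.48   -0.3105  0.146 ] size [0.01  0.037 0.022] tool dx dy [ 0.0004 -0.0027] ztop 0.157
```

play_rows:
  grip: [0,0,0,0,0,0,0,0,0,0.6,1,1,1,1,1,1]
  linear:
    - [0,-0.003,0.03]
    - [0,-0.003,0.06]
    - [0,-0.003,0.09]
    - [0,-0.003,0.12]
    - [0,-0.003,0.15]
    - [0,-0.003,0.17]
    - [0,-0.003,0.185]
    - [0,-0.003,0.192]
    - [0,-0.003,0.192]
    - [0,-0.003,0.192]
    - [0,-0.003,0.192]
    - [0,-0.003,0.192]
    - [0,-0.003,0.192]
    - [0,-0.003,0.192]
    - [0,-0.003,0.192]
    - [0,-0.003,0.192]
  dr:
    - [0,0,0]
    - [0,0,0]
    - [0,0,0]
    - [0,0,0]
    - [0,0,0]
    - [0,0,0]
    - [0,0,0]
    - [0,0,0]
    - [0,0,0]
    - [0,0,0]
    - [0,0,0]
    - [0,0,0]
    - [0,0,0]
    - [0,0,0]
    - [0,0,0]
    - [0,0,0]
  force: 40

```text
clock: 12.25
tcp_pos: [0.4814, -0.3111, 0.1089]
tcp_rot: [[-0.999, -0.032, 0.002], [-0.032, 0.999, -0.001], [-0.002, -0.001, -1.0]]
ft_force: [-0.3, 2.8, 7.2]
finger_gap: 0.0374
grasp_force: 40.1
```

play_rows:
  grip: [1,1,1,1,1,1,1,1,1,1,1,1,1,1,1,1,1,1,1,1]
  linear:
    - [0,0,-0.01]
    - [0,0,-0.03]
    - [0,0,-0.06]
    - [0,0,-0.09]
    - [0,0,-0.12]
    - [0,0,-0.15]
    - [0,0,-0.175]
    - [0,0,-0.192]
    - [-0.0098,0.034,-0.192]
    - [-0.0196,0.068,-0.192]
    - [-0.0294,0.102,-0.192]
    - [-0.0391,0.136,-0.192]
    - [-0.0489,0.171,-0.192]
    - [-0.0587,0.205,-0.192]
    - [-0.0685,0.239,-0.192]
    - [-0.0782,0.273,-0.192]
    - [-0.088,0.307,-0.192]
    - [-0.0945,0.33,-0.192]
    - [-0.0978,0.341,-0.192]
    - [-0.0978,0.341,-0.192]
  dr:
    - [0,0,0]
    - [0,0,0]
    - [0,0,0]
    - [0,0,0]
    - [0,0,0]
    - [0,0,0]
    - [0,0,0]
    - [0,0,0]
    - [0,0,-0.4]
    - [0,0,-0.4]
    - [0,0,-0.4]
    - [0,0,-0.4]
    - [0,0,-0.4]
    - [0,0,-0.4]
    - [0,0,-0.4]
    - [0,0,-0.4]
    - [0,0,-0.4]
    - [0,0,-0.4]
    - [0,0,-0.4]
    - [0,0,-0.4]

```text
clock: 13.92
tcp_pos: [0.5679, 0.0349, 0.2996]
tcp_rot: [[-0.999, -0.041, -0.0], [-0.041, 0.999, 0.0], [0.0, 0.0, -1.0]]
ft_force: [-0.3, -0.7, -0.4]
finger_gap: 0.0375
grasp_force: 40.8
```

play_rows:
  grip: [1,1]
  linear:
    - [0,0,0]
    - [0,0,0]
  dr:
    - [0,0,0]
    - [0,0,0]

```text
clock: 14.08
tcp_pos: [0.5673, 0.0321, 0.2998]
tcp_rot: [[-0.999, -0.038, -0.0], [-0.038, 0.999, -0.0], [0.0, -0.0, -1.0]]
ft_force: [0.6, 0.1, -1.2]
finger_gap: 0.0372
grasp_force: 40.8
```

```bash
cat > held.py <<'E'
from h import *
# held frame in tool axes + pins/clips again
s=bot.state(); R=s['tcp_rot'].copy(); im,d,P,_=snap('wrist','held.png'); Q=(P-s['tcp_pos'])@R
print('clk',s['clock'],'tcp',s['tcp_pos'].round(4),'yaw',np.degrees(np.arctan2(-R[0,1],R[1,1])).round(2),'gap',s['finger_gap'])
zt=s['tcp_pos'][2]
for o in blobs(im,P,zt-.02,zt+.08,40): print('tab',o[0],o[2],'tool lo',(R.T@(o[4]-s['tcp_pos'])).round(4),'hi',(R.T@(o[5]-s['tcp_pos'])).round(4),o[4],o[5])
for o in blobs(im,P,.11,.135,60): print('clip',o[0],o[3])
# white frame body in tool axes
hsv=cv2.cvtColor(im,cv2.COLOR_RGB2HSV)
m=(Q[...,2]>.0)&(Q[...,2]<.13)&(abs(Q[...,0])<.02)&(abs(Q[...,1])<.055)&(P[...,2]>.145)
for a in np.arange(-.01,.13,.02):
    k=m&(Q[...,2]>=a)&(Q[...,2]<a+.02); q=Q[k]
    if len(q)>20: print(a.round(3),len(q),'x',np.percentile(q[:,0],[5,50,95]).round(4),'y',np.percentile(q[:,1],[1,99]).round(4))
E
python3 held.py
```

```text
clk 14.0833 tcp [0.5673 0.0321 0.2998] yaw 2.18 gap 0.0372139381471126
tab red 160 tool lo [ 0.0071 -0.0189  0.0158] hi [0.0046 0.0201 0.0088] [0.561 0.013 0.284] [0.562 0.052 0.291]
tab red 3270 tool lo [ 0.007  -0.0179 -0.0112] hi [-0.0044  0.0187 -0.0482] [0.561 0.014 0.311] [0.571 0.051 0.348]
clip blue [0.6233 0.2435 0.1257]
clip yellow [0.6267 0.1425 0.1257]
clip green [ 0.6349 -0.0713  0.1259]
-0.01 708 x [0.0044 0.0056 0.0063] y [-0.0439  0.0449]
0.01 1325 x [0.0008 0.0054 0.0064] y [-0.0432  0.0447]
0.03 905 x [0.0002 0.0015 0.0064] y [-0.043   0.0446]
0.05 798 x [0.0004 0.0014 0.0065] y [-0.0426  0.0445]
0.07 1143 x [0.0002 0.0029 0.0064] y [-0.0421  0.0435]
0.09 153 x [0.0052 0.0059 0.0065] y [-0.0425  0.0444]
```

View pics/held.png

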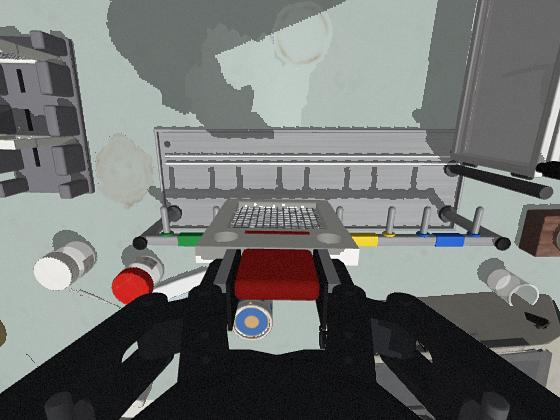

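The held red frame hangs square at (280,220), with the tab top at tool z −0.048, and lines up with the red pins. I descend and then insert.

play_rows:
  grip: [1,1,1,1,1,1,1,1,1,1,1,1,1,1,1,1,1,1,1]
  linear:
    - [0,0,0.02]
    - [0,0,0.05]
    - [0,0,0.08]
    - [0,0,0.11]
    - [0,0,0.14]
    - [0,0,0.16]
    - [0,0,0.17]
    - [0,0,0.174]
    - [0,0,0.174]
    - [-0.005,0,0.174]
    - [-0.01,0,0.174]
    - [-0.015,0,0.174]
    - [-0.02,0,0.174]
    - [-0.025,0,0.174]
    - [-0.03,0,0.174]
    - [-0.035,0,0.174]
    - [-0.04,0,0.174]
    - [-0.045,0,0.174]
    - [-0.046,0,0.174]
  dr:
    - [0,0,0]
    - [0,0,0]
    - [0,0,0]
    - [0,0,0]
    - [0,0,0]
    - [0,0,0]
    - [0,0,0]
    - [0,0,0]
    - [0,0,0]
    - [0,0,0]
    - [0,0,0]
    - [0,0,0]
    - [0,0,0]
    - [0,0,0]
    - [0,0,0]
    - [0,0,0]
    - [0,0,0]
    - [0,0,0]
    - [0,0,0]

```text
clock: 15.72
tcp_pos: [0.6145, 0.0348, 0.1254]
tcp_rot: [[-0.999, -0.038, 0.0], [-0.038, 0.999, -0.0], [-0.0, -0.0, -1.0]]
ft_force: [-0.1, 0.5, -0.7]
finger_gap: 0.0375
grasp_force: 40.8
```

```bash
python3 held.py; python3 - <<'E'
from h import *
im,d,P,_=snap('side')
cv2.imwrite('pics/s4.png',cv2.resize(im[150:300,200:350],None,fx=4,fy=4)[:,:,::-1])
E
```

```text
clk 15.7167 tcp [0.6145 0.0348 0.1254] yaw 2.2 gap 0.037481049288694286
tab blue 82 tool lo [-0.01    0.169   0.0124] hi [-0.0143  0.1778  0.0014] [0.618 0.204 0.113] [0.622 0.213 0.124]
tab yellow 222 tool lo [-0.0094  0.128   0.0134] hi [-0.014   0.1418 -0.0026] [0.619 0.163 0.112] [0.623 0.177 0.128]
tab yellow 202 tool lo [-0.009   0.0659  0.0114] hi [-0.0147  0.0817 -0.0026] [0.621 0.101 0.114] [0.626 0.117 0.128]
tab yellow 1621 tool lo [-0.0109  0.0879  0.0124] hi [-0.0272  0.1223 -0.0026] [0.622 0.123 0.113] [0.637 0.158 0.128]
tab red 170 tool lo [ 0.0073 -0.0195  0.0154] hi [0.0047 0.0204 0.0094] [0.608 0.015 0.11 ] [0.609 0.055 0.116]
tab red 3434 tool lo [ 0.0072 -0.0185 -0.0106] hi [-0.0052  0.019  -0.0476] [0.608 0.016 0.136] [0.619 0.054 0.173]
tab green 201 tool lo [-0.0091 -0.1412  0.0124] hi [-0.0136 -0.1264 -0.0026] [ 0.629 -0.106  0.113] [ 0.633 -0.091  0.128]
tab green 188 tool lo [-0.0095 -0.0792  0.0124] hi [-0.014  -0.0644 -0.0016] [ 0.627 -0.044  0.113] [ 0.631 -0.029  0.127]
tab green 1558 tool lo [-0.0109 -0.1193  0.0114] hi [-0.0272 -0.0859 -0.0026] [ 0.63  -0.084  0.114] [ 0.645 -0.05   0.128]
clip blue [0.6189 0.2064 0.1187]
clip yellow [0.6204 0.1674 0.1237]
clip yellow [0.6228 0.1067 0.1241]
clip yellow [0.6265 0.1397 0.1258]
clip red [0.6086 0.0348 0.1131]
clip green [ 0.6306 -0.0954  0.1241]
clip green [ 0.6283 -0.0345  0.1242]
clip green [ 0.6345 -0.0671  0.1258]
```

View pics/s4.png

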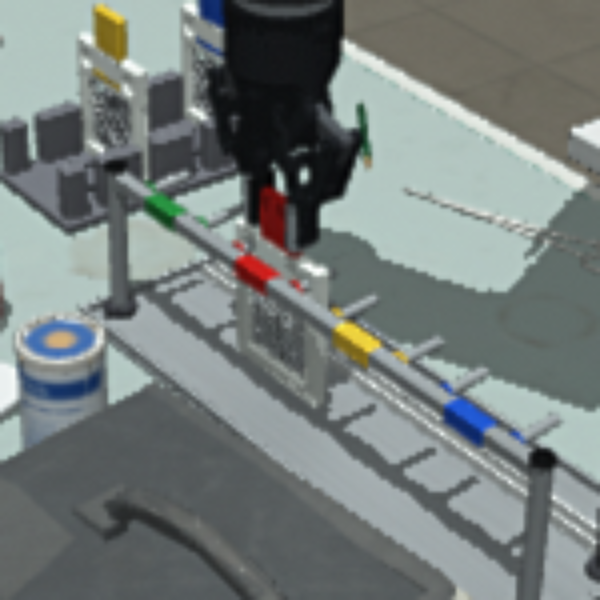

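The red frame is on both pins with no contact force, its window visible below the bar at (285,330). I lower it, release and go for blue.

play_rows:
  grip: [1,1,1,1,0.7,0.3,0.3,0.3,0.3,0.3]
  linear:
    - [0,0,0.002]
    - [0,0,0.004]
    - [0,0,0.005]
    - [0,0,0.005]
    - [0,0,0.005]
    - [0,0,0.005]
    - [0,0,0.005]
    - [0,0,0.005]
    - [0,0,0.0]
    - [0,0,-0.02]
  dr:
    - [0,0,0]
    - [0,0,0]
    - [0,0,0]
    - [0,0,0]
    - [0,0,0]
    - [0,0,0]
    - [0,0,0]
    - [0,0,0]
    - [0,0,0]
    - [0,0,0]

```text
clock: 16.65
tcp_pos: [0.6115, 0.0343, 0.1428]
tcp_rot: [[-0.999, -0.038, -0.006], [-0.038, 0.999, -0.001], [0.006, -0.001, -1.0]]
ft_force: [-0.0, -0.2, 0.1]
finger_gap: 0.0599
grasp_force: 0.0
```

play_rows:
  grip: [0.3,0.3,0.3,0.3,0.3,0,0,0,0,0,0,0,0,0,0,0,0,0,0,0]
  linear:
    - [0,0,-0.02]
    - [0,0,-0.06]
    - [0,0,-0.1]
    - [0,0,-0.13]
    - [0,0,-0.155]
    - [0.1992,-0.339,-0.155]
    - [0.1992,-0.339,-0.155]
    - [0.1992,-0.339,-0.155]
    - [0.1992,-0.339,-0.155]
    - [0.1992,-0.339,-0.155]
    - [0.1992,-0.339,-0.155]
    - [0.1992,-0.339,-0.155]
    - [0.1992,-0.339,-0.155]
    - [0.1992,-0.339,-0.155]
    - [0.1992,-0.339,-0.155]
    - [0.1992,-0.339,-0.155]
    - [0.1992,-0.339,-0.155]
    - [0.1992,-0.339,-0.155]
    - [0.1992,-0.339,-0.155]
    - [0.1992,-0.339,-0.155]
  dr:
    - [0,0,0]
    - [0,0,0]
    - [0,0,0]
    - [0,0,0]
    - [0,0,0]
    - [0,0,0.4]
    - [0,0,0.4]
    - [0,0,0.4]
    - [0,0,0.4]
    - [0,0,0.4]
    - [0,0,0.4]
    - [0,0,0.4]
    - [0,0,0.4]
    - [0,0,0.4]
    - [0,0,0.4]
    - [0,0,0.4]
    - [0,0,0.4]
    - [0,0,0.4]
    - [0,0,0.4]
    - [0,0,0.4]

```text
clock: 18.32
tcp_pos: [0.4282, -0.3109, 0.3007]
tcp_rot: [[-0.999, -0.033, 0.0], [-0.033, 0.999, 0.0], [-0.0, 0.0, -1.0]]
ft_force: [0.6, 0.6, -0.2]
finger_gap: 0.0852
grasp_force: 0.0
```

```bash
python3 look.py; cp pics/last.png pics/l5.png
```

```text
clk 18.3167 tcp [ 0.4282 -0.3109  0.3007] yaw 1.88
blue 411 centre [ 0.428 -0.311  0.146] size [0.01  0.036 0.022] tool dx dy [ 0.0002 -0.0001] ztop 0.157
yellow 473 centre [ 0.532  -0.3085  0.146 ] size [0.01  0.037 0.022] tool dx dy [-0.1038 -0.001 ] ztop 0.157
red 401 centre [0.6125 0.035  0.152 ] size [0.011 0.036 0.034] tool dx dy [-0.1956  0.3396] ztop 0.169
```

View pics/l5.png

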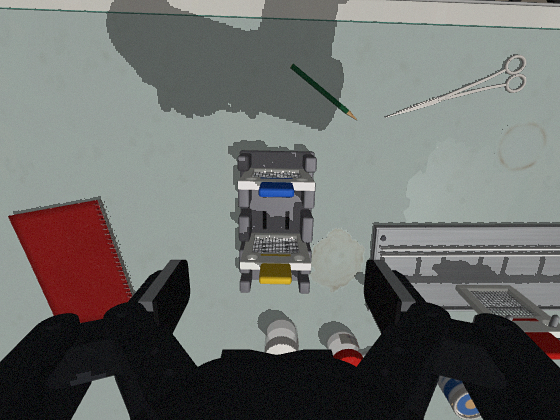

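Red hangs at (0.6125, 0.035) with its tab top at 0.169, as expected. Blue is at (275,190), directly under the tool.

play_rows:
  grip: [0,0,0,0,0,0,0,0,0,0.6,1,1,1,1,1,1]
  linear:
    - [0,0,0.03]
    - [0,0,0.06]
    - [0,0,0.09]
    - [0,0,0.12]
    - [0,0,0.15]
    - [0,0,0.17]
    - [0,0,0.185]
    - [0,0,0.193]
    - [0,0,0.193]
    - [0,0,0.193]
    - [0,0,0.193]
    - [0,0,0.193]
    - [0,0,0.193]
    - [0,0,0.193]
    - [0,0,0.193]
    - [0,0,0.193]
  dr:
    - [0,0,0]
    - [0,0,0]
    - [0,0,0]
    - [0,0,0]
    - [0,0,0]
    - [0,0,0]
    - [0,0,0]
    - [0,0,0]
    - [0,0,0]
    - [0,0,0]
    - [0,0,0]
    - [0,0,0]
    - [0,0,0]
    - [0,0,0]
    - [0,0,0]
    - [0,0,0]

```text
clock: 19.7
tcp_pos: [0.4284, -0.3118, 0.1088]
tcp_rot: [[-0.999, -0.032, 0.002], [-0.032, 0.999, -0.001], [-0.002, -0.001, -1.0]]
ft_force: [-0.5, 3.0, 6.2]
finger_gap: 0.0375
grasp_force: 40.0
```

play_rows:
  grip: [1,1,1,1,1,1,1,1,1]
  linear:
    - [0,0,-0.01]
    - [0,0,-0.03]
    - [0,0,-0.06]
    - [0,0,-0.09]
    - [0,0,-0.12]
    - [0,0,-0.15]
    - [0,0,-0.18]
    - [0,0,-0.193]
    - [0,0,-0.193]
  dr:
    - [0,0,0]
    - [0,0,0]
    - [0,0,0]
    - [0,0,0]
    - [0,0,0]
    - [0,0,0]
    - [0,0,0]
    - [0,0,0]
    - [0,0,0]

```text
clock: 20.45
tcp_pos: [0.4287, -0.3125, 0.3052]
tcp_rot: [[-0.999, -0.032, 0.006], [-0.032, 0.999, -0.003], [-0.006, -0.003, -1.0]]
ft_force: [0.2, -0.4, -1.0]
finger_gap: 0.0374
grasp_force: 40.7
```

play_rows:
  grip: [1,1,1,1,1,1,1,1,1,1,1,1,1,1,1,1,1,1,1,1]
  linear:
    - [-0.005,0.02,0]
    - [-0.015,0.055,0]
    - [-0.024,0.09,0]
    - [-0.034,0.125,0]
    - [-0.044,0.16,0]
    - [-0.054,0.195,0]
    - [-0.063,0.23,0]
    - [-0.073,0.265,0]
    - [-0.082,0.3,0]
    - [-0.092,0.335,0]
    - [-0.102,0.37,0]
    - [-0.111,0.405,0]
    - [-0.121,0.44,0]
    - [-0.13,0.475,0]
    - [-0.139,0.505,0]
    - [-0.144,0.525,0]
    - [-0.148,0.538,0]
    - [-0.15,0.5462,0]
    - [-0.15,0.5462,0]
    - [-0.15,0.5462,0]
  dr:
    - [0,0,0]
    - [0,0,-0.35]
    - [0,0,-0.35]
    - [0,0,-0.35]
    - [0,0,-0.35]
    - [0,0,-0.35]
    - [0,0,-0.35]
    - [0,0,-0.35]
    - [0,0,-0.35]
    - [0,0,-0.35]
    - [0,0,-0.35]
    - [0,0,-0.35]
    - [0,0,-0.35]
    - [0,0,-0.35]
    - [0,0,-0.35]
    - [0,0,-0.35]
    - [0,0,-0.35]
    - [0,0,-0.35]
    - [0,0,-0.35]
    - [0,0,-0.35]

```text
clock: 22.12
tcp_pos: [0.5601, 0.2382, 0.3004]
tcp_rot: [[-0.999, -0.037, -0.001], [-0.037, 0.999, -0.0], [0.001, -0.0, -1.0]]
ft_force: [0.1, -0.8, -1.1]
finger_gap: 0.0375
grasp_force: 40.7
```

```bash
python3 held.py; python3 - <<'E'
from h import *
s=bot.state(); im,d,P,_=snap('side')
# knob & frame lower points
m=(P[...,2]>.176)&(P[...,2]<.215)&(im.max(-1)<70)&(P[...,0]<.56)&(P[...,0]>.5)&(abs(P[...,1]-.3)<.05); p=P[m]; print('knob',len(p),np.median(p,0) if len(p) else 0)
E
```

```text
clk 22.1167 tcp [0.5601 0.2382 0.3004] yaw 2.14 gap 0.03749977236232475
tab blue 190 tool lo [ 0.0068 -0.019   0.0164] hi [0.0033 0.0209 0.0094] [0.554 0.219 0.284] [0.556 0.259 0.291]
tab blue 3980 tool lo [ 0.0058 -0.018  -0.0106] hi [-0.0076  0.0195 -0.0486] [0.555 0.22  0.311] [0.567 0.258 0.349]
clip yellow [0.6266 0.1367 0.1258]
clip red [0.6341 0.0439 0.126 ]
clip green [ 0.6359 -0.0666  0.1259]
-0.01 706 x [0.0032 0.0045 0.0053] y [-0.0435  0.0451]
0.01 1335 x [-0.0002  0.0044  0.0053] y [-0.0432  0.0447]
0.03 920 x [-0.0007  0.0004  0.0053] y [-0.0431  0.0446]
0.05 853 x [-0.0008  0.0003  0.0054] y [-0.0425  0.0444]
0.07 1137 x [-0.0008  0.0017  0.0053] y [-0.042   0.0437]
0.09 162 x [0.0042 0.0048 0.0054] y [-0.0416  0.0435]
knob 79 [0.53443946 0.29285213 0.195276  ]
```

play_rows:
  grip: [1,1,1,1,1,1,1,1,1,1,1,1,1,1,1,1,1,1,1]
  linear:
    - [0,0.001,0.02]
    - [0,0.001,0.05]
    - [0,0.001,0.08]
    - [0,0.001,0.11]
    - [0,0.001,0.14]
    - [0,0.001,0.16]
    - [0,0.001,0.17]
    - [0,0.001,0.174]
    - [0,0.001,0.174]
    - [-0.005,0.001,0.174]
    - [-0.01,0.001,0.174]
    - [-0.015,0.001,0.174]
    - [-0.02,0.001,0.174]
    - [-0.025,0.001,0.174]
    - [-0.03,0.001,0.174]
    - [-0.035,0.001,0.174]
    - [-0.04,0.001,0.174]
    - [-0.044,0.001,0.174]
    - [-0.046,0.001,0.174]
  dr:
    - [0,0,0]
    - [0,0,0]
    - [0,0,0]
    - [0,0,0]
    - [0,0,0]
    - [0,0,0]
    - [0,0,0]
    - [0,0,0]
    - [0,0,0]
    - [0,0,0]
    - [0,0,0]
    - [0,0,0]
    - [0,0,0]
    - [0,0,0]
    - [0,0,0]
    - [0,0,0]
    - [0,0,0]
    - [0,0,0]
    - [0,0,0]

```text
clock: 23.8
tcp_pos: [0.6069, 0.2417, 0.1264]
tcp_rot: [[-0.999, -0.037, -0.0], [-0.037, 0.999, -0.0], [0.0, -0.0, -1.0]]
ft_force: [-0.6, -0.5, -0.8]
finger_gap: 0.0373
grasp_force: 40.7
```

play_rows:
  grip: [1,1,1,1,0.7,0.3,0.3,0.3,0.3,0.3]
  linear:
    - [0,0,0.002]
    - [0,0,0.004]
    - [0,0,0.006]
    - [0,0,0.006]
    - [0,0,0.006]
    - [0,0,0.006]
    - [0,0,0.006]
    - [0,0,0.006]
    - [0,0,0.0]
    - [0,0,-0.02]
  dr:
    - [0,0,0]
    - [0,0,0]
    - [0,0,0]
    - [0,0,0]
    - [0,0,0]
    - [0,0,0]
    - [0,0,0]
    - [0,0,0]
    - [0,0,0]
    - [0,0,0]

```text
clock: 24.63
tcp_pos: [0.6044, 0.2408, 0.1438]
tcp_rot: [[-0.999, -0.037, -0.005], [-0.037, 0.999, -0.003], [0.005, -0.003, -1.0]]
ft_force: [-0.0, -0.5, -0.6]
finger_gap: 0.0597
grasp_force: 0.0
```

play_rows:
  grip: [0.3,0.3,0.3,0.3,0.3,0.3,0,0,0,0,0,0,0,0,0,0,0,0,0,0]
  linear:
    - [0,0,-0.02]
    - [0,0,-0.06]
    - [0,0,-0.1]
    - [0,0,-0.13]
    - [0,0,-0.155]
    - [0.0954,-0.547,-0.155]
    - [0.0954,-0.547,-0.155]
    - [0.0954,-0.547,-0.155]
    - [0.0954,-0.547,-0.155]
    - [0.0954,-0.547,-0.155]
    - [0.0954,-0.547,-0.155]
    - [0.0954,-0.547,-0.155]
    - [0.0954,-0.547,-0.155]
    - [0.0954,-0.547,-0.155]
    - [0.0954,-0.547,-0.155]
    - [0.0954,-0.547,-0.155]
    - [0.0954,-0.547,-0.155]
    - [0.0954,-0.547,-0.155]
    - [0.0954,-0.547,-0.155]
    - [0.0954,-0.547,-0.155]
  dr:
    - [0,0,0]
    - [0,0,0]
    - [0,0,0]
    - [0,0,0]
    - [0,0,0]
    - [0,0,0.4]
    - [0,0,0.4]
    - [0,0,0.4]
    - [0,0,0.4]
    - [0,0,0.4]
    - [0,0,0.4]
    - [0,0,0.4]
    - [0,0,0.4]
    - [0,0,0.4]
    - [0,0,0.4]
    - [0,0,0.4]
    - [0,0,0.4]
    - [0,0,0.4]
    - [0,0,0.4]
    - [0,0,0.4]

```text
clock: 26.3
tcp_pos: [0.5304, -0.3118, 0.3013]
tcp_rot: [[-1.0, -0.027, -0.001], [-0.027, 1.0, -0.0], [0.001, -0.0, -1.0]]
ft_force: [-0.7, 0.5, -0.9]
finger_gap: 0.0857
grasp_force: 0.0
```

play_rows:
  grip: [0,0]
  linear:
    - [0,0,0]
    - [0,0,0]
  dr:
    - [0,0,0]
    - [0,0,0]

```text
clock: 26.47
tcp_pos: [0.5315, -0.3081, 0.3017]
tcp_rot: [[-1.0, -0.03, 0.0], [-0.03, 1.0, 0.0], [-0.0, 0.0, -1.0]]
ft_force: [0.5, 1.0, 0.4]
finger_gap: 0.0853
grasp_force: 0.0
```

```bash
python3 look.py; python3 - <<'E'
from h import *
im,d,P,_=snap('side')
for o in blobs(im,P,.13,.18,20): print(*o)
E
```

```text
clk 26.4667 tcp [ 0.5315 -0.3081  0.3017] yaw 1.75
yellow 424 centre [ 0.532  -0.3085  0.1465] size [0.01  0.037 0.023] tool dx dy [-0.0005 -0.0004] ztop 0.158
red 151 centre [0.6135 0.025  0.1465] size [0.011 0.018 0.023] tool dx dy [-0.0921  0.3304] ztop 0.158
blue [323. 242.] 172 [0.6138 0.2476 0.1544] [0.605 0.225 0.133] [0.617 0.262 0.169]
yellow [227. 157.] 61 [ 0.5386 -0.301   0.1461] [ 0.528 -0.323  0.13 ] [ 0.542 -0.286  0.157]
red [270. 206.] 124 [0.6203 0.0414 0.1543] [0.611 0.02  0.133] [0.625 0.056 0.171]
```

play_rows:
  grip: [0,0,0,0,0,0,0,0,0,0.6,1,1,1,1,1,1]
  linear:
    - [0,0,0.03]
    - [0,0,0.06]
    - [0,0,0.09]
    - [0,0,0.12]
    - [0,0,0.15]
    - [0,0,0.17]
    - [0,0,0.185]
    - [0,0,0.193]
    - [0,0,0.193]
    - [0,0,0.193]
    - [0,0,0.193]
    - [0,0,0.193]
    - [0,0,0.193]
    - [0,0,0.193]
    - [0,0,0.193]
    - [0,0,0.193]
  dr:
    - [0,0,0]
    - [0,0,0]
    - [0,0,0]
    - [0,0,0]
    - [0,0,0]
    - [0,0,0]
    - [0,0,0]
    - [0,0,0]
    - [0,0,0]
    - [0,0,0]
    - [0,0,0]
    - [0,0,0]
    - [0,0,0]
    - [0,0,0]
    - [0,0,0]
    - [0,0,0]

```text
clock: 27.9
tcp_pos: [0.5323, -0.3089, 0.1098]
tcp_rot: [[-1.0, -0.031, 0.002], [-0.031, 1.0, -0.001], [-0.002, -0.001, -1.0]]
ft_force: [-0.4, 0.3, 6.6]
finger_gap: 0.0369
grasp_force: 40.8
```

play_rows:
  grip: [1,1,1,1,1,1,1,1,1]
  linear:
    - [0,0,-0.01]
    - [0,0,-0.03]
    - [0,0,-0.06]
    - [0,0,-0.09]
    - [0,0,-0.12]
    - [0,0,-0.15]
    - [0,0,-0.18]
    - [0,0,-0.193]
    - [0,0,-0.193]
  dr:
    - [0,0,0]
    - [0,0,0]
    - [0,0,0]
    - [0,0,0]
    - [0,0,0]
    - [0,0,0]
    - [0,0,0]
    - [0,0,0]
    - [0,0,0]

```text
clock: 28.65
tcp_pos: [0.5325, -0.3092, 0.3064]
tcp_rot: [[-1.0, -0.031, 0.006], [-0.031, 1.0, -0.002], [-0.006, -0.002, -1.0]]
ft_force: [0.2, 0.1, -1.4]
finger_gap: 0.0372
grasp_force: 40.7
```

play_rows:
  grip: [1,1,1,1,1,1,1,1,1,1,1,1,1,1,1,1,1,1,1,1]
  linear:
    - [-0.002,0.01,0]
    - [-0.004,0.03,0]
    - [-0.006,0.055,0]
    - [-0.009,0.085,0]
    - [-0.012,0.115,0]
    - [-0.015,0.145,0]
    - [-0.018,0.175,0]
    - [-0.021,0.205,0]
    - [-0.025,0.235,0]
    - [-0.028,0.265,0]
    - [-0.031,0.295,0]
    - [-0.034,0.325,0]
    - [-0.037,0.355,0]
    - [-0.04,0.38,0]
    - [-0.042,0.4,0]
    - [-0.044,0.42,0]
    - [-0.046,0.435,0]
    - [-0.0466,0.4435,0]
    - [-0.0466,0.4435,0]
    - [-0.0466,0.4435,0]
  dr:
    - [0,0,0]
    - [0,0,-0.45]
    - [0,0,-0.45]
    - [0,0,-0.45]
    - [0,0,-0.45]
    - [0,0,-0.45]
    - [0,0,-0.45]
    - [0,0,-0.45]
    - [0,0,-0.45]
    - [0,0,-0.45]
    - [0,0,-0.45]
    - [0,0,-0.45]
    - [0,0,-0.45]
    - [0,0,-0.45]
    - [0,0,-0.45]
    - [0,0,-0.45]
    - [0,0,-0.45]
    - [0,0,-0.45]
    - [0,0,-0.45]
    - [0,0,-0.45]

```text
clock: 30.32
tcp_pos: [0.5641, 0.1362, 0.301]
tcp_rot: [[-0.999, -0.039, -0.001], [-0.039, 0.999, -0.001], [0.001, -0.001, -1.0]]
ft_force: [-0.3, 0.6, -0.8]
finger_gap: 0.0371
grasp_force: 40.6
```

```bash
python3 held.py
```

```text
clk 30.3167 tcp [0.5641 0.1362 0.301 ] yaw 2.23 gap 0.03713435731005464
tab yellow 188 tool lo [ 0.0058 -0.019   0.0171] hi [0.0033 0.02   0.01  ] [0.559 0.117 0.284] [0.56  0.156 0.291]
tab yellow 3904 tool lo [ 0.0068 -0.0179 -0.0099] hi [-0.0096  0.0194 -0.048 ] [0.558 0.118 0.311] [0.573 0.156 0.349]
clip blue [0.6288 0.2352 0.126 ]
clip yellow [0.7824 0.1828 0.1137]
clip green [ 0.6354 -0.067   0.1259]
-0.01 692 x [0.0038 0.0045 0.0053] y [-0.0438  0.0447]
0.01 1390 x [-0.0002  0.0044  0.0053] y [-0.0435  0.0443]
0.03 897 x [-0.0008  0.0004  0.0053] y [-0.0435  0.0441]
0.05 821 x [-0.0008  0.0003  0.0053] y [-0.0435  0.0438]
0.07 1121 x [-0.001   0.0016  0.0052] y [-0.0427  0.0432]
0.09 182 x [0.0042 0.0048 0.0053] y [-0.0431  0.0432]
```

play_rows:
  grip: [1,1,1,1,1,1,1,1,1,1,1,1,1,1,1,1,1,1,1]
  linear:
    - [0,0,0.02]
    - [0,0,0.05]
    - [0,0,0.08]
    - [0,0,0.11]
    - [0,0,0.14]
    - [0,0,0.16]
    - [0,0,0.17]
    - [0,0,0.174]
    - [0,0,0.174]
    - [-0.005,0,0.174]
    - [-0.01,0,0.174]
    - [-0.015,0,0.174]
    - [-0.02,0,0.174]
    - [-0.025,0,0.174]
    - [-0.03,0,0.174]
    - [-0.035,0,0.174]
    - [-0.04,0,0.174]
    - [-0.044,0,0.174]
    - [-0.046,0,0.174]
  dr:
    - [0,0,0]
    - [0,0,0]
    - [0,0,0]
    - [0,0,0]
    - [0,0,0]
    - [0,0,0]
    - [0,0,0]
    - [0,0,0]
    - [0,0,0]
    - [0,0,0]
    - [0,0,0]
    - [0,0,0]
    - [0,0,0]
    - [0,0,0]
    - [0,0,0]
    - [0,0,0]
    - [0,0,0]
    - [0,0,0]
    - [0,0,0]

```text
clock: 31.95
tcp_pos: [0.6111, 0.138, 0.1274]
tcp_rot: [[-0.999, -0.038, -0.0], [-0.038, 0.999, -0.0], [0.0, -0.0, -1.0]]
ft_force: [-0.1, 1.1, -0.7]
finger_gap: 0.0374
grasp_force: 40.6
```

play_rows:
  grip: [1,1,1,1,0.7,0.3,0.3,0.3,0.3,0.3]
  linear:
    - [0,0,0.002]
    - [0,0,0.004]
    - [0,0,0.007]
    - [0,0,0.007]
    - [0,0,0.007]
    - [0,0,0.007]
    - [0,0,0.007]
    - [0,0,0.007]
    - [0,0,0.0]
    - [0,0,-0.02]
  dr:
    - [0,0,0]
    - [0,0,0]
    - [0,0,0]
    - [0,0,0]
    - [0,0,0]
    - [0,0,0]
    - [0,0,0]
    - [0,0,0]
    - [0,0,0]
    - [0,0,0]

```text
clock: 32.78
tcp_pos: [0.6086, 0.1373, 0.145]
tcp_rot: [[-0.999, -0.038, -0.005], [-0.038, 0.999, -0.002], [0.005, -0.002, -1.0]]
ft_force: [0.5, 0.8, -0.4]
finger_gap: 0.0598
grasp_force: 0.0
```

play_rows:
  grip: [0.3,0.3,0.3,0.3,0.3,0.7,0.7,0.7,0.7,0.7,0.7,0.7]
  linear:
    - [0,0,-0.02]
    - [0,0,-0.06]
    - [0,0,-0.1]
    - [0,0,-0.13]
    - [0,0,-0.16]
    - [0.03,0.02,-0.175]
    - [0.06,0.05,-0.175]
    - [0.0777,0.063,-0.175]
    - [0.0777,0.063,-0.175]
    - [0.0777,0.063,-0.175]
    - [0.0777,0.063,-0.175]
    - [0.0777,0.063,-0.175]
  dr:
    - [0,0,0]
    - [0,0,0]
    - [0,0,0]
    - [0,0,0]
    - [0,0,0]
    - [0,0,0]
    - [0,0,0]
    - [0,0,0]
    - [0,0,0]
    - [0,0,0]
    - [0,0,0]
    - [0,0,0]

```text
clock: 33.78
tcp_pos: [0.5309, 0.1975, 0.3224]
tcp_rot: [[-0.999, -0.038, -0.0], [-0.038, 0.999, -0.0], [0.0, -0.0, -1.0]]
ft_force: [0.8, 0.0, 0.1]
finger_gap: 0.0257
grasp_force: 0.0
```

```bash
python3 look.py; cp pics/last.png pics/l6.png; python3 - <<'E'
from h import *
s=bot.state(); R=s['tcp_rot']; im,d,P,_=snap('wrist')
Q=(P-s['tcp_pos'])@R
m=(P[...,2]>.203)&(P[...,2]<.213)&(im.max(-1)<70)&(abs(P[...,0]-.535)<.04)&(abs(P[...,1]-.29)<.04); p=P[m]; print('knob',len(p),p.min(0),p.max(0),(Q[m].min(0)+Q[m].max(0))/2)
q=Q[(abs(Q[...,1])<.05)&(abs(Q[...,0])<.03)&(Q[...,2]<0)&(Q[...,2]>-.06)]; print('tip',q[:,2].max())
im,d,P,_=snap('side')
for o in blobs(im,P,.13,.18,20): print(*o)
E
```

```text
clk 33.7833 tcp [0.5309 0.1975 0.3224] yaw 2.17
blue 357 centre [0.607 0.242 0.152] size [0.012 0.038 0.034] tool dx dy [-0.0778  0.0416] ztop 0.169
yellow 500 centre [0.6125 0.139  0.1525] size [0.011 0.038 0.035] tool dx dy [-0.0794 -0.0615] ztop 0.17
red 590 centre [0.614  0.036  0.1525] size [0.012 0.038 0.035] tool dx dy [-0.077  -0.1645] ztop 0.17
knob 210 [0.52053332 0.28026416 0.20304119] [0.53570657 0.29509779 0.20911516] [-0.00064829  0.09030714  0.11613655]
tip -0.01649979285932825
blue [323. 242.] 173 [0.6138 0.2479 0.1545] [0.605 0.226 0.133] [0.619 0.264 0.171]
yellow [294. 223.] 139 [0.6188 0.1445 0.1559] [0.611 0.123 0.133] [0.623 0.159 0.171]
red [270. 206.] 124 [0.6202 0.0421 0.1547] [0.612 0.019 0.133] [0.624 0.056 0.17 ]
```

View pics/l6.png

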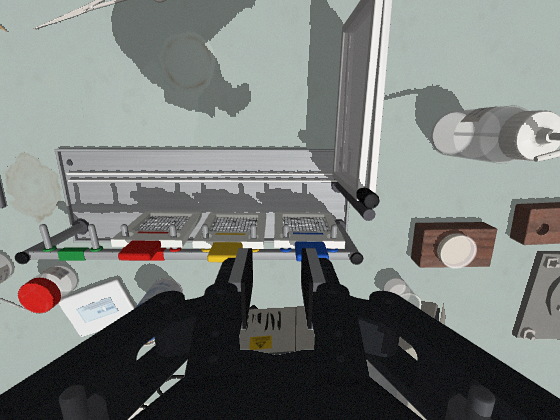

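All three tabs sit at top height 0.169–0.170 on their matching pins (frames at (150,230), (235,230), (310,230)). The knob is at (368,200). Next I straddle it and draw the screen across.

play_rows:
  grip: [0.7,0.7,0.7,0.7,0.7,0.7,0.7,0.7,0.7,0.7,0.7,0.7]
  linear:
    - [-0.0006,0.03,0]
    - [-0.0006,0.06,0]
    - [-0.0006,0.0903,0]
    - [-0.0006,0.0903,0.03]
    - [-0.0006,0.0903,0.06]
    - [-0.0006,0.0903,0.09]
    - [-0.0006,0.0903,0.105]
    - [-0.0006,0.0903,0.12]
    - [-0.0006,0.0903,0.135]
    - [-0.0006,0.0903,0.15]
    - [-0.0006,0.0903,0.159]
    - [-0.0006,0.0903,0.159]
  dr:
    - [0,0,0]
    - [0,0,0]
    - [0,0,0]
    - [0,0,0]
    - [0,0,0]
    - [0,0,0]
    - [0,0,0]
    - [0,0,0]
    - [0,0,0]
    - [0,0,0]
    - [0,0,0]
    - [0,0,0]

```text
clock: 34.93
tcp_pos: [0.5269, 0.2871, 0.1611]
tcp_rot: [[-0.999, -0.037, -0.003], [-0.037, 0.999, -0.003], [0.003, -0.003, -1.0]]
ft_force: [-0.7, -0.4, -0.8]
finger_gap: 0.0257
grasp_force: 0.0
```

play_rows:
  grip: [0.7,0.7,0.7,0.7,0.7,0.7,0.7,0.7,0.7,0.7,0.7,0.7,0.7,0.7,0.7,0.7,0.7,0.7,0.7,0.7]
  linear:
    - [0,-0.008,0]
    - [0,-0.02,0]
    - [0,-0.04,0]
    - [0,-0.065,0]
    - [0,-0.09,0]
    - [0,-0.115,0]
    - [0,-0.14,0]
    - [0,-0.165,0]
    - [0,-0.19,0]
    - [0,-0.215,0]
    - [0,-0.24,0]
    - [0,-0.265,0]
    - [0,-0.29,0]
    - [0,-0.315,0]
    - [0,-0.34,0]
    - [0,-0.36,0]
    - [0,-0.378,0]
    - [0,-0.392,0]
    - [0,-0.4,0]
    - [0,-0.405,0]
  dr:
    - [0,0,0]
    - [0,0,0]
    - [0,0,0]
    - [0,0,0]
    - [0,0,0]
    - [0,0,0]
    - [0,0,0]
    - [0,0,0]
    - [0,0,0]
    - [0,0,0]
    - [0,0,0]
    - [0,0,0]
    - [0,0,0]
    - [0,0,0]
    - [0,0,0]
    - [0,0,0]
    - [0,0,0]
    - [0,0,0]
    - [0,0,0]
    - [0,0,0]

```text
clock: 36.6
tcp_pos: [0.5438, -0.1175, 0.1648]
tcp_rot: [[-0.999, -0.037, 0.003], [-0.037, 0.999, 0.001], [-0.003, 0.001, -1.0]]
ft_force: [3.2, 4.7, 0.3]
finger_gap: 0.0257
grasp_force: 2.2
```

play_rows:
  grip: [0.7,0.7,0.7,0.7]
  linear:
    - [0,-0.002,0]
    - [0,-0.004,0]
    - [0,-0.006,0]
    - [0,-0.006,0]
  dr:
    - [0,0,0]
    - [0,0,0]
    - [0,0,0]
    - [0,0,0]

```text
clock: 36.93
tcp_pos: [0.545, -0.1211, 0.1644]
tcp_rot: [[-0.999, -0.04, 0.004], [-0.04, 0.999, 0.001], [-0.004, 0.001, -1.0]]
ft_force: [3.8, 6.0, 1.6]
finger_gap: 0.0258
grasp_force: 3.1
```

play_rows:
  grip: [0.7,0.7,0.7,0.7,0.7]
  linear:
    - [0,-0.002,0]
    - [0,-0.004,0]
    - [0,-0.005,0]
    - [0,-0.005,0]
    - [0,-0.005,0]
  dr:
    - [0,0,0]
    - [0,0,0]
    - [0,0,0]
    - [0,0,0]
    - [0,0,0]

```text
clock: 37.35
tcp_pos: [0.5456, -0.1219, 0.164]
tcp_rot: [[-0.999, -0.041, 0.005], [-0.041, 0.999, 0.007], [-0.005, 0.006, -1.0]]
ft_force: [3.0, 27.1, 3.7]
finger_gap: 0.0255
grasp_force: 13.2
```

play_rows:
  grip: [0.7,0.7,0.7,0.7,0.7,0.7,0.7,0.7,0.7]
  linear:
    - [0,0.006,0]
    - [0,0.011,0]
    - [0,0.011,0]
    - [0,0.011,-0.03]
    - [0,0.011,-0.06]
    - [0.01,0.03,-0.1]
    - [0.02,0.07,-0.14]
    - [0.03,0.11,-0.18]
    - [0.03,0.11,-0.18]
  dr:
    - [0,0,0]
    - [0,0,0]
    - [0,0,0]
    - [0,0,0]
    - [0,0,0]
    - [0,0,0]
    - [0,0,0]
    - [0,0,0]
    - [0,0,0]

```text
clock: 38.1
tcp_pos: [0.5084, -0.0184, 0.3458]
tcp_rot: [[-0.999, -0.037, 0.001], [-0.037, 0.999, -0.0], [-0.001, -0.001, -1.0]]
ft_force: [0.5, 0.5, 0.3]
finger_gap: 0.0256
grasp_force: 0.0
```

```bash
python3 - <<'E'
from h import *
s=bot.state(); im,d,P,_=snap('wrist','l7.png')
o0=np.array([.6256,.087]);t=np.radians(2.2);x=np.array([np.cos(t),np.sin(t)]);y=np.array([-x[1],x[0]])
L=np.stack([(P[...,:2]-o0)@x,(P[...,:2]-o0)@y,P[...,2]],-1)
m=(L[...,2]>.162)&(L[...,2]<.178)&(L[...,0]<-.05)&(L[...,0]>-.2)
q=L[m]
for a in np.arange(-.21,.22,.04):
    k=q[abs(q[:,1]-a)<.01]
    if len(k): print(a.round(2),len(k),np.percentile(k[:,0],[2,50,98]).round(4))
for o in blobs(im,P,.14,.18,40): print(*o)
E
```

```text
-0.21 14 [-0.0866 -0.0859 -0.0854]
-0.17 126 [-0.087  -0.0839 -0.0799]
-0.13 133 [-0.0877 -0.0843 -0.08  ]
-0.09 132 [-0.0886 -0.0856 -0.0814]
-0.05 129 [-0.0893 -0.0863 -0.0812]
-0.01 123 [-0.0901 -0.0868 -0.0826]
0.03 126 [-0.0898 -0.0868 -0.0828]
0.07 133 [-0.089  -0.0857 -0.0815]
0.11 131 [-0.0881 -0.0852 -0.0802]
0.15 133 [-0.0874 -0.0848 -0.0803]
0.19 130 [-0.0865 -0.0835 -0.079 ]
blue [473. 266.] 545 [0.604  0.2383 0.1608] [0.601 0.223 0.14 ] [0.613 0.261 0.17 ]
yellow [393. 267.] 524 [0.609  0.1363 0.1615] [0.606 0.119 0.14 ] [0.618 0.157 0.17 ]
```

View pics/l7.png

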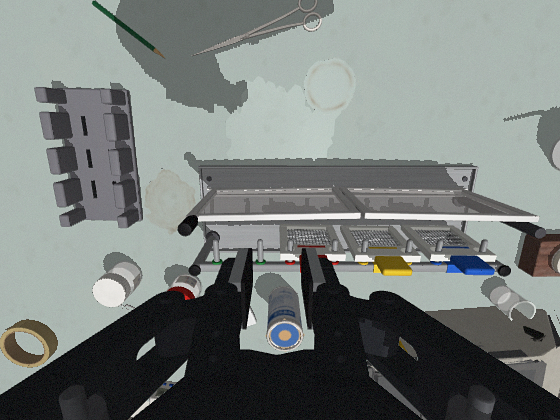

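The screen runs straight across the rail, with the fold line within 3 mm of the ends. The three frames hang behind it at (310,245), (375,245) and (445,245), and the arm is clear.

```bash
python3 - <<'E'
from h import *
im,d,P,_=snap('side')
for o in blobs(im,P,.13,.18,20): print(*o)
print(bot.hand_in())
E
```

```text
blue [323. 242.] 173 [0.6137 0.2472 0.1543] [0.605 0.221 0.133] [0.618 0.264 0.171]
yellow [295. 223.] 153 [0.6183 0.1441 0.1548] [0.608 0.121 0.133] [0.622 0.159 0.171]
red [270. 206.] 126 [0.6204 0.0408 0.1553] [0.613 0.016 0.134] [0.625 0.057 0.17 ]
the job is handed in; nothing more can be done
None
```

I handed the job in at about 38 s: the screen was folded flat, the red, blue and yellow frames (no green one was there) hang on their matching pins, and the screen is drawn back to within about 1° of straight, with the bottle, jars and canister left alone.

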